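Pack the last two dressing bottles into the bottle crate

ROBOT

A 6-joint arm with a two-finger parallel gripper is mounted at the origin on the work surface. World frame = base frame: x ahead of the robot, y to its left, z up, the work surface at z = 0. Lengths are in m, angles in rad, forces in N, time in s.
With the tool pointing down it reaches from about 0.25 to 0.725 m from the base axis. Payload 4 kg.
Tool frame: the origin (TCP) lies midway between the tips of the shut fingers; the grasp point (between the pads) lies 19 mm behind it; y points along the fingers, x is the direction in which the jaws open and shut, and the axes are right-handed (so a half turn about y gives the same grasp; the last joint's range is limited). The gripper opens to 85 mm and grips with 20 to 120 N. Pads are 22 mm wide; open, the fingers measure 114 mm over their backs; the gripper's body (76 mm by 85 mm) begins 54 mm behind the grasp point. The pads swing forward as they close: fully open they stand 13 mm farther back than shut.
Start: joints at [-1.184, 0.241, 0.005, 1.335, 0, 1.571], TCP at [0.189, -0.463, 0.231] pointing down, gripper open.
Joint ranges: [-2.72, 2.72], [-1.05, 1.87], [-1.09, 1.28], [-1.99, 2.15], [-1.42, 1.44], [-3.14, 3.14]. Speed limits (rad/s): [2.79, 2.79, 3.14, 3.14, 3.14, 3.14].

INTERFACE

Orientations are given as a unit quaternion [w, x, y, z].
In Python, from plant import robot gives the robot as it stands.
- The arm moves only by the tool carry_out, never from a script. Its argument "series" is a list that holds one entry, the list of rows, each a list of 5 numbers: the closure in counts, from 0 (fully open) to 255 (shut), then the shift along the tool's x, y, z in units of 25 mm (1.0 is 25 mm), then the turn about the tool's y in units of 6 degrees (1.0 is 6 degrees). A call has 1 to 12 rows; each row shifts and turns the pose as measured when the row begins, along the tool's axes as they then stand; what a row does not reach is not made up. A row lasts 1/10 s, in which the tool goes at most 50 mm and 8.59 degrees, less where a joint would pass 70% of its speed; a pose out of reach is approached as far as the arm can. A call is refused whole if a number of a shift passes 1 or a number of a turn 1, either way. A call with a gripper value outside its range is refused whole. The fingers move at their own pace and stop on an object; "grip_force" is the grip in N (left out, the last holds). Time passes only in rows, so rows that do not move let the fingers close. It gives the time, the measured TCP pose, the force and the opening at its end, in the units of the state.
- robot.observe(): the state, without advancing time (a new reading comes with each control period).
- robot.read_camera(name): name is "scene" or "top"; returns a dict with "frame" (420x560x3 uint8, blue, green, red), "range_z" (420x560 float32, m along the optical axis (not along the pixel's ray), 0 where there is no reading), "fx", "fy", "cx", "cy" (pixels), "T" (4x4, takes a point from camera to world coordinates). Camera axes: x right, y up, looking along -z (the intrinsics and any distortion apply to the point x, -y, -z); pixel columns grow to the right and rows downward; lengths in m; the calibration is good to about 2 mm. A picture is of the moment at which its call begins.
- robot.close_job(): hands the job in, once; it reports no verdict.
The state is a dict: "clock": time; "qpos": joint angles; "dq": joint speeds; "joint_efforts": joint torques, N m; "ee_pos": TCP position; "tcp_rot": TCP orientation; "contact_force": force on the tool from outside, world axes, zero at the start; "wrist_torque": the same for the moment, N m; "grip_width": finger opening in m.
Only numpy, scipy, OpenCV 4.12 (cv2) and the standard library are available. Lean on these libraries where they do the work, as an engineer would, in place of code of your own. Each camera call takes 0.05 s, during which the arm holds its last target.

TASK

Finish packing the green bottle crate: put the two square bottles still out on the steel table, one standing and one fallen on its side, into the crate's two empty cells, one to a cell, upright and right down on the cell floor. Stand the fallen bottle up on the table and let go of it first, so that it can be taken again from above by its cap; lower the bottles into their cells, do not drop them in. Leave the bottles already packed and everything else on the table where they are.

Things in the scene. Friction and masses are not known exactly. Their poses are not given: they have to be found in the camera images.
- fallen_mid (a point): centre (half-way up) of the fallen bottle, lying on a flat side, this point 28 mm up, cap pointing away from the robot and to its left. Rigid, 0.35 kg, 140 mm long: square body 56 x 56 x 90 mm, shoulder, 32 mm neck, round dark cap 40 mm wide, 26 mm long. Frame: z runs along it from base (70 mm from the point) to cap (middle 57 mm, end 70 mm from the point); x, y square to the flat sides.
- standing_mid (a point): centre of the other bottle to pack, which stands on the table: the same make and size, same frame (z up from base to cap, x and y square to the flat sides), 0.35 kg. Its yaw varies. The table is clear around both bottles; fixed things (whole cabbage 130 mm tall, food tub 85 mm, cutting board with knife and half a cabbage 65 mm) stand beyond 0.66 m ahead of the robot, a bowl of carrots far to the right.
- crate: green plastic bottle crate, open on top, does not move: 146 mm (its x) by 215 mm (its y), outer walls 90 mm high, 6 mm thick; 2 cells along x, 3 along y, each 65 x 65 mm inside, pitch 69 mm, 4 mm dividers up to 78 mm; cell floors 8 mm above the table. Origin: centre of its underside, z up. Four cells hold like bottles, two are empty; which varies.
- free_a_floor (a point): centre of the floor of one of the two empty cells (8 mm above the table); axes as the crate's. Nothing but the bare dark cell floor is there.
- free_b_floor (a point): centre of the floor of the other empty cell, likewise. Either bottle may go in either empty cell.
- packed1_mid (a point): centre of one of the four bottles already packed in the crate, the same make and size (its cap top is 148 mm above the table); leave it alone.
- packed2_mid (a point): centre of one of the four bottles already packed in the crate, the same make and size (its cap top is 148 mm above the table); leave it alone.
- packed3_mid (a point): centre of one of the four bottles already packed in the crate, the same make and size (its cap top is 148 mm above the table); leave it alone.
- packed4_mid (a point): centre of one of the four bottles already packed in the crate, the same make and size (its cap top is 148 mm above the table); leave it alone.
- pickle_jar: bystander: round jar of pickles with a steel lid, 76 mm wide, 108 mm tall, origin under its centre; not for the crate.
- grater: bystander: standing steel box grater, 100 x 75 mm, 230 mm tall, origin under its centre.
- spatula_grip (a point): bystander: wooden spatula 240 mm long lying flat on the table close to the robot; about 20 mm high; this point is on its handle.
There are look-alikes about, which are no part of the job. What is shaped like the part that bears standing_mid but blue is not meant.

How it is judged:
By the outcome, as a careful person would: the job done as asked, in the order asked, and still so for the second after the job is handed in, with the robot touching nothing.
It also fails if it takes over 72 s, if anything falls off the work surface, if the arm or the gripper's body presses on something with over 40 N, if the wrist force passes 120 N, or if a joint passes its speed limit or range.

## Working session

There is one attempt and no reset: what is moved stays moved. The work goes in short steps, Python scripts to look and compute and a tool call to move; the robot and the scene stay as the last step left them, time stands still between calls to the robot, and variables do not carry over. Pictures are saved under pics/ and viewed, and the job is handed in when it is done.

Besides the shell and the picture viewer there is one more tool, called after ">>>" as name([rows], argument=value, ...), one row to a line, values as JSON. carry_out: Moves the arm, as the interface text tells. Its arguments: {"type":"object","properties":{"series":{"type":"array"},"grip_force":{"type":"number"}},"required":["series"]}

```bash
ls; mkdir -p pics; python3 - <<'E'
from plant import robot
import cv2
print(robot.observe())
for n in("scene","top"):
    c=robot.read_camera(n); cv2.imwrite(f"pics/{n}0.png",c["frame"]); print(n,c["fx"],c["fy"],c["cx"],c["cy"],c["T"].round(4).tolist(),[k for k in c])
E
```

```text
pics
{'clock': 0.0, 'qpos': array([-1.18399186e+00,  2.41421709e-01,  3.72143834e-03,  1.33520635e+00,
       -1.20937055e-05,  1.57082942e+00]), 'dq': array([-1.14797802e-03, -1.30948587e-03, -3.34110842e-05,  4.61843513e-04,
        1.67237849e-03, -4.48878845e-04]), 'joint_efforts': array([ 2.40379695e-04, -3.72320044e+01,  2.52406758e+01,  1.70105539e-02,
       -6.93180723e-06, -8.87024214e-06]), 'ee_pos': array([ 0.18837195, -0.46247156,  0.23040754]), 'tcp_rot': array([ 0.58718334, -0.58635777,  0.39520962, -0.39396656]), 'contact_force': array([-0.31389991, -0.35078194, -0.19421839]), 'wrist_torque': array([ 0.0766275 , -0.03405996,  0.03307798]), 'grip_width': 0.08563607449085983}
scene 401.4282678501633 401.4282678501633 280.08357006324184 203.88470814465003 [[0.6486, -0.4936, 0.5794, 1.1076], [0.7608, 0.4423, -0.4749, -0.6049], [-0.0218, 0.7488, 0.6624, 0.7094], [0.0, 0.0, 0.0, 1.0]] ['frame', 'range_z', 'fx', 'fy', 'cx', 'cy', 'T']
top 419.6974691993313 419.6974691993313 284.28584454072217 208.69358129589116 [[0.0155, 0.992, -0.1252, 0.4101], [-0.9999, 0.0149, -0.0057, -0.1332], [-0.0038, 0.1253, 0.9921, 1.0214], [0.0, 0.0, 0.0, 1.0]] ['frame', 'range_z', 'fx', 'fy', 'cx', 'cy', 'T']
```

View pics/scene0.png

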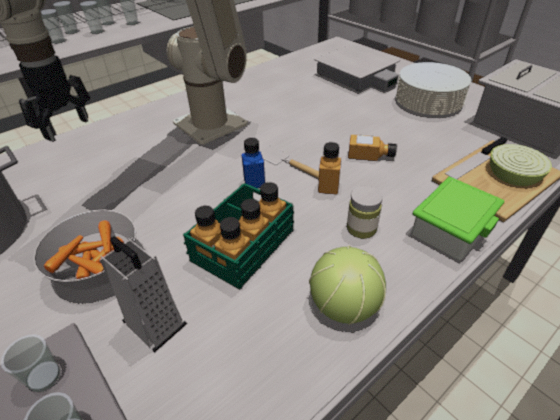

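View pics/top0.png

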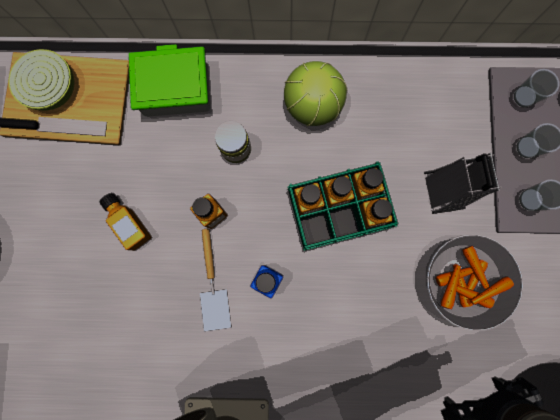

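The top view shows these candidates:
- Standing amber bottle: cap (206,208). This is the one to pack.
- Blue look-alike: (266,282). Not meant.
- Fallen amber bottle: (122,222), cap at (110,201).
- Packed caps: (310,195), (342,187), (371,180), (380,210).
- Pickle jar: (234,140).
- Empty cells: (314,228) and (345,221).

```bash
cat > h.py <<'E'
import numpy as np,cv2
def pts(c):
    z=c["range_z"]; h,w=z.shape; u,v=np.meshgrid(np.arange(w),np.arange(h))
    P=np.stack([(u-c["cx"])/c["fx"]*z,-(v-c["cy"])/c["fy"]*z,-z],-1)
    W=P@c["T"][:3,:3].T+c["T"][:3,3]; W[z<=0]=np.nan; return W
def ray(c,u,v,h):
    d=c["T"][:3,:3]@np.array([(u-c["cx"])/c["fx"],-(v-c["cy"])/c["fy"],-1]); o=c["T"][:3,3]
    return o+d*(h-o[2])/d[2]
E
python3 - <<'E'
from plant import robot
from h import *
c=robot.read_camera("top"); W=pts(c); f=c["frame"]; Z=W[...,2]
np.save("W0.npy",W); 
print("table z",np.nanmedian(Z[280:340,120:180]))
def comp(mask,hlabel,minA=60,box=None):
    n,l,s,ce=cv2.connectedComponentsWithStats(mask.astype(np.uint8))
    for i in range(1,n):
        if s[i,4]<minA: continue
        p=W[l==i]; (x,y),(w,h),a=cv2.minAreaRect((p[:,:2]*1000).astype(np.float32))
        print(hlabel,"px",ce[i].round(0),"A",s[i,4],"mean",np.nanmean(p,0).round(4),"z95",np.nanpercentile(p[:,2],[5,50,95]).round(4),"rect mm",round(x,1),round(y,1),round(w,1),round(h,1),round(a,1))
R=(W[...,0]>0.15)&(W[...,0]<0.72)&(np.abs(W[...,1]+0.05)<0.55)
comp(R&(Z>.134)&(Z<.156),"caps",40)
hsv=cv2.cvtColor(f,cv2.COLOR_BGR2HSV)
comp(R&(hsv[...,0]>75)&(hsv[...,0]<95)&(hsv[...,1]>120)&(Z>.07)&(Z<.1),"crate rim",60)
comp(R&(Z>.045)&(Z<.062)&(W[...,1]>.2),"fallen top",60)
comp(R&(Z>.012)&(W[...,1]>.2)&(W[...,0]<.55),"fallen all",60)
comp(R&(Z>.06)&(Z<.16)&(W[...,1]>.0)&(W[...,1]<.15)&(W[...,0]<.55),"standing all",60)
comp(R&(Z>.012)&(Z<.05)&(W[...,1]>-.2)&(W[...,1]<.15)&(W[...,0]<.38),"spat",60)
crop=cv2.resize(f[150:330,80:420],None,fx=2.3,fy=2.3,interpolation=cv2.INTER_CUBIC); cv2.imwrite("pics/crop1.png",crop)
E
```

```text
table z -0.00041523659003761537
caps px [482. 172.] A 94 mean [ 0.6048 -0.547   0.145 ] z95 [0.1351 0.1443 0.154 ] rect mm 604.7 -547.2 49.4 3.5 9.2
caps px [459. 184.] A 236 mean [ 0.5789 -0.4977  0.145 ] z95 [0.1348 0.1448 0.1545] rect mm 573.2 -502.1 100.4 49.3 47.9
caps px [373. 177.] A 304 mean [ 0.5905 -0.3148  0.1472] z95 [0.1415 0.1476 0.1503] rect mm 591.5 -315.2 40.4 39.3 26.1
caps px [342. 185.] A 300 mean [ 0.5724 -0.2489  0.1473] z95 [0.1437 0.1476 0.1504] rect mm 573.0 -249.4 39.2 40.1 44.2
caps px [311. 193.] A 290 mean [ 0.5539 -0.1829  0.1475] z95 [0.1437 0.1478 0.1503] rect mm 553.9 -183.0 38.7 40.1 72.4
caps px [202. 206.] A 284 mean [0.5239 0.0472 0.1395] z95 [0.1361 0.1397 0.1419] rect mm 523.8 47.4 39.9 39.1 26.4
caps px [382. 208.] A 311 mean [ 0.5242 -0.3333  0.1474] z95 [0.1416 0.1479 0.1504] rect mm 524.5 -334.0 39.9 39.0 46.0
caps px [265. 282.] A 296 mean [ 0.3671 -0.0908  0.1397] z95 [0.137  0.1397 0.1424] rect mm 367.2 -90.0 38.1 39.4 45.5
crate rim px [341. 206.] A 1252 mean [ 0.5371 -0.2551  0.0847] z95 [0.0741 0.0877 0.092 ] rect mm 538.9 -258.4 150.9 213.4 15.6
fallen top px [107. 200.] A 80 mean [0.5467 0.2904 0.047 ] z95 [0.0453 0.0469 0.0497] rect mm 545.8 291.4 26.5 22.2 39.3
fallen top px [125. 227.] A 992 mean [0.4849 0.2409 0.0548] z95 [0.0497 0.0551 0.0584] rect mm 487.2 243.8 101.5 56.6 38.5
fallen all px [124. 224.] A 1340 mean [0.4923 0.2448 0.0499] z95 [0.0264 0.0543 0.058 ] rect mm 501.8 255.2 139.1 56.7 38.3
standing all px [207. 210.] A 655 mean [0.5185 0.0411 0.1134] z95 [0.0744 0.1032 0.1413] rect mm 524.3 47.6 57.0 56.1 39.4
```

View pics/crop1.png

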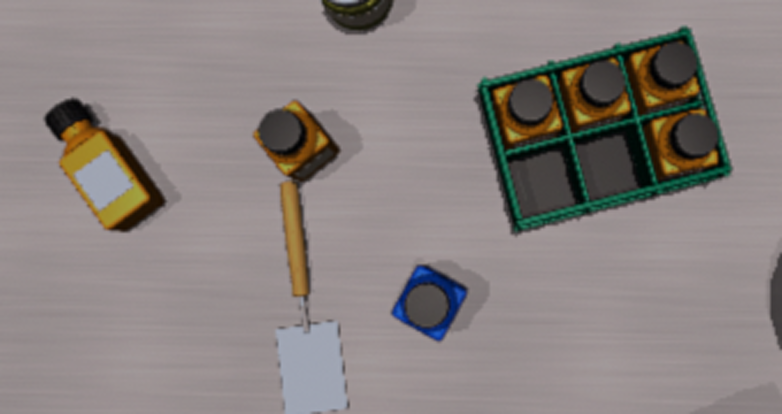

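>>> carry_out([
  [[0,0,0,0,-0.9],[0,0,0,0,-0.9],[0,0,0,0,-0.9],[0,-0.49,0,1,0],[0,-0.49,0,1,0],[0,-0.49,0,1,0],[0,-0.49,0,1,0],[0,-0.49,0,1,0],[0,-0.49,0,1,0],[0,-0.49,0,1,0],[0,-0.49,0,1,0],[0,-0.49,0,1,0]],
], grip_force=30)

```text
clock: 1.35
ee_pos: [0.2947, -0.2279, 0.227]
tcp_rot: [0.639, -0.635, 0.309, -0.304]
contact_force: [0.4, -0.3, 0.4]
grip_width: 0.0855
```

```bash
cat >> h.py <<'E'
from scipy.spatial.transform import Rotation as Ro
def go(s,xyz,yaw=None):
    w,x,y,z=s["tcp_rot"]; M=Ro.from_quat([x,y,z,w]).as_matrix()
    yw=np.degrees(np.arctan2(M[1,0],M[0,0])); d=M.T@(np.array(xyz)-s["ee_pos"])/0.025
    print("t %.2f"%s["clock"],"pos",s["ee_pos"].round(4),"yaw %.1f"%yw,"ydown",M[:,1].round(3),"F",s["contact_force"].round(1),"w %.4f"%s["grip_width"],"q",s["qpos"].round(2))
    print("units x,y,z",d.round(2),"" if yaw is None else "turn units %.2f"%(((yw-yaw+90)%180-90)/6))
E
python3 - <<'E'
from plant import robot
from h import *
go(robot.observe(),[.5491,.2922,.23],-51.7)
E
```

```text
t 1.35 pos [ 0.2947 -0.2279  0.227 ] yaw -51.4 ydown [-0.005  0.008 -1.   ] F [ 0.4 -0.3  0.4] w 0.0855 q [-0.66 -0.   -0.29  1.3   0.    1.81]
units x,y,z [-9.910e+00  1.000e-02  2.093e+01] turn units 0.05
```

>>> carry_out([
  [[0,-0.5,0,1,0],[0,-0.5,0,1,0],[0,-0.5,0,1,0],[0,-0.5,0,1,0],[0,-0.5,0,1,0],[0,-0.5,0,1,0],[0,-0.5,0,1,0],[0,-0.5,0,1,0],[0,-0.5,0,1,0],[0,-0.5,0,1,0],[0,-0.5,0,1,0],[0,-0.5,0,1,0]],
])

```text
clock: 2.55
ee_pos: [0.4372, 0.0907, 0.2269]
tcp_rot: [0.639, -0.636, 0.31, -0.303]
contact_force: [0.6, 0.0, 0.2]
grip_width: 0.0854
```

```bash
cat > g.py <<'E'
import sys
from plant import robot
from h import *
a=[float(v) for v in sys.argv[1:]]
go(robot.observe(),a[:3],a[3] if len(a)>3 else None)
E
python3 g.py .5491 .2922 .2 -51.7
```

```text
t 2.55 pos [0.4372 0.0907 0.2269] yaw -51.4 ydown [-0.008  0.008 -1.   ] F [0.6 0.  0.2] w 0.0854 q [ 0.2   0.14 -0.13  1.31  0.01  2.67]
units x,y,z [-3.49  1.1   8.53] turn units 0.05
```

>>> carry_out([
  [[0,-0.4,0,1,0],[0,-0.4,0,1,0],[0,-0.4,0,1,0],[0,-0.4,0,1,0],[0,-0.4,0.2,1,0],[0,-0.4,0.2,1,0],[0,-0.4,0.2,1,0],[0,-0.4,0.2,1,0],[0,-0.2,0.2,0.5,0],[0,0,0,0,0]],
])

```text
clock: 3.55
ee_pos: [0.5519, 0.3018, 0.1957]
tcp_rot: [-0.637, 0.639, -0.31, 0.299]
contact_force: [-0.8, -0.1, 0.3]
grip_width: 0.0854
```

```bash
python3 g.py .5491 .2922 .1 -51.7
python3 - <<'E'
from plant import robot
from h import *
for n in("scene","top"):
    c=robot.read_camera(n); cv2.imwrite(f"pics/{n}1.png",c["frame"])
f=c["frame"]; cv2.imwrite("pics/t1.png",cv2.resize(f[120:300,30:230],None,fx=3,fy=3))
E
```

```text
t 3.55 pos [0.5519 0.3018 0.1957] yaw -51.1 ydown [-0.015  0.005 -1.   ] F [-0.8 -0.1  0.3] w 0.0854 q [0.49 0.53 0.33 1.39 0.01 2.96]
units x,y,z [ 0.28  3.83 -0.29] turn units 0.10
```

View pics/t1.png

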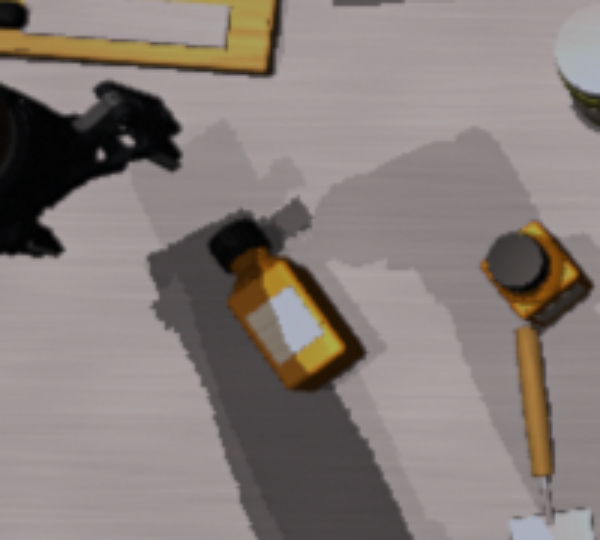

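View pics/scene1.png

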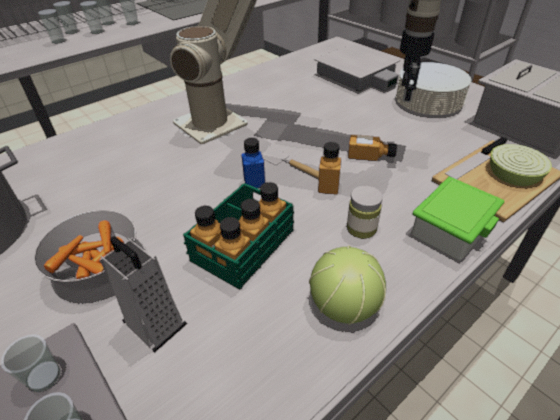

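>>> carry_out([
  [[0,0.15,0.8,-0.2,0.1],[0,0.1,0.8,-0.1,0],[0,0,0.8,0,0],[0,0,0.8,0,0],[0,0,0.7,0,0],[0,0,0,0,0]],
])

```text
clock: 4.25
ee_pos: [0.5474, 0.2848, 0.1016]
tcp_rot: [0.635, -0.635, 0.315, -0.307]
contact_force: [-0.2, -1.1, 0.1]
grip_width: 0.0853
```

```bash
python3 g.py .5491 .2922 .006 -51.7
python3 - <<'E'
from plant import robot
from h import *
for n in("scene",):
    c=robot.read_camera(n)
f=c["frame"]; cv2.imwrite("pics/t2.png",cv2.resize(f[60:220,320:480],None,fx=3,fy=3))
E
```

```text
t 4.25 pos [0.5474 0.2848 0.1016] yaw -52.1 ydown [-0.01   0.005 -1.   ] F [-0.2 -1.1  0.1] w 0.0853 q [0.48 0.55 0.13 1.15 0.01 2.96]
units x,y,z [-0.15  3.83  0.25] turn units -0.07
```

View pics/t2.png

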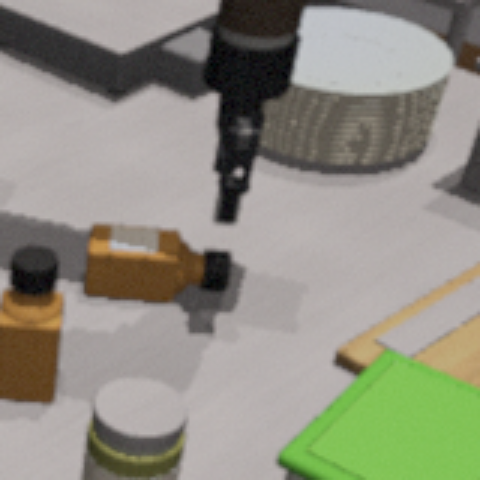

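>>> carry_out([
  [[0,-0.1,0.8,0.15,0],[0,0,0.8,0.1,0],[0,0,0.8,0,0],[0,0,0.7,0,0],[0,0,0,0,0],[0,0,0,0,0]],
])

```text
clock: 4.9
ee_pos: [0.5578, 0.2921, 0.0364]
tcp_rot: [0.64, -0.629, 0.311, -0.312]
contact_force: [0.8, 0.3, 0.9]
grip_width: 0.0853
```

```bash
python3 g.py .5491 .2922 .006 -51.7
```

```text
t 4.90 pos [0.5578 0.2921 0.0364] yaw -52.3 ydown [ 0.008  0.014 -1.   ] F [0.8 0.3 0.9] w 0.0853 q [0.48 0.62 0.07 1.   0.01 2.96]
units x,y,z [-0.21  1.21 -0.29] turn units -0.10
```

>>> carry_out([
  [[0,-0.15,0.5,-0.2,0],[0,-0.1,0.4,-0.1,0],[0,0,0.3,0,0],[0,0,0,0,0]],
])

```text
clock: 5.3
ee_pos: [0.5524, 0.2944, 0.0122]
tcp_rot: [0.643, -0.626, 0.309, -0.315]
contact_force: [0.6, -0.1, -0.1]
grip_width: 0.0854
```

```bash
python3 g.py .5491 .2922 .006 -51.7
```

```text
t 5.30 pos [0.5524 0.2944 0.0122] yaw -52.4 ydown [ 0.018  0.019 -1.   ] F [ 0.6 -0.1 -0.1] w 0.0854 q [0.49 0.64 0.02 0.93 0.01 2.97]
units x,y,z [-0.01  0.24 -0.17] turn units -0.11
```

>>> carry_out([
  [[0,0,0.2,-0.2,0],[140,0,0,0,0],[160,0,0,0,0],[180,0,0,0,0],[200,0,0,0,0],[220,0,0,0,0],[220,0,0,0,0]],
], grip_force=30)

```text
clock: 6.0
ee_pos: [0.5495, 0.2919, 0.0084]
tcp_rot: [0.644, -0.625, 0.309, -0.315]
contact_force: [-0.6, 0.0, -0.7]
grip_width: 0.0394
```

```bash
python3 g.py .5491 .2922 .006 -51.7
python3 - <<'E'
from plant import robot
from h import *
c=robot.read_camera("scene")
f=c["frame"]; cv2.imwrite("pics/t3.png",cv2.resize(f[60:220,320:480],None,fx=3,fy=3))
E
```

```text
t 6.00 pos [0.5495 0.2919 0.0084] yaw -52.4 ydown [ 0.02   0.021 -1.   ] F [-0.6  0.  -0.7] w 0.0394 q [ 0.48  0.63 -0.    0.91  0.01  2.97]
units x,y,z [-0.02  0.1  -0.01] turn units -0.11
```

View pics/t3.png

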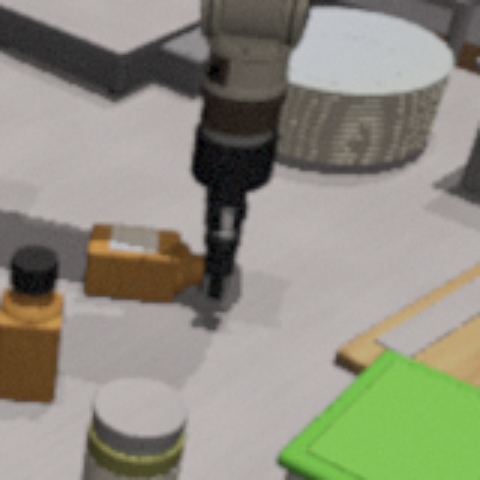

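>>> carry_out([
  [[220,0,-0.54,-0.13,0],[220,0,-0.52,-0.18,0],[220,0,-0.5,-0.24,0],[220,0,-0.46,-0.28,0],[220,0,-0.43,-0.33,0]],
])

```text
clock: 6.55
ee_pos: [0.5222, 0.2708, 0.0708]
tcp_rot: [0.643, -0.626, 0.31, -0.314]
contact_force: [0.4, -0.0, -2.5]
grip_width: 0.039
```

```bash
cat > arc.py <<'E'
from plant import robot
from h import *
s=robot.observe(); p=s["ee_pos"]
u=np.array([np.cos(np.radians(38.3)),np.sin(np.radians(38.3))])
a=130+(p[:2]-np.array([.5495,.2919]))@u*1000; l=(p[:2]-np.array([.5495,.2919]))@np.array([-u[1],u[0]])*1000; h=28+(p[2]-.0084)*1000
print("along %.1f lat %.1f h %.1f R %.1f phi %.1f"%(a,l,h,np.hypot(a,h),np.degrees(np.arctan2(h,a))))
go(s,[*p],-51.7)
c=robot.read_camera("scene")
import sys
f=c["frame"]; cv2.imwrite(f"pics/{sys.argv[1]}.png",cv2.resize(f[60:220,320:480],None,fx=3,fy=3))
E
python3 arc.py t4
```

```text
along 95.5 lat 0.3 h 90.4 R 131.5 phi 43.4
t 6.55 pos [0.5222 0.2708 0.0708] yaw -52.4 ydown [ 0.016  0.018 -1.   ] F [ 0.4 -0.  -2.5] w 0.0390 q [ 0.47  0.51 -0.04  1.    0.01  2.96]
units x,y,z [0. 0. 0.] turn units -0.11
```

View pics/t4.png

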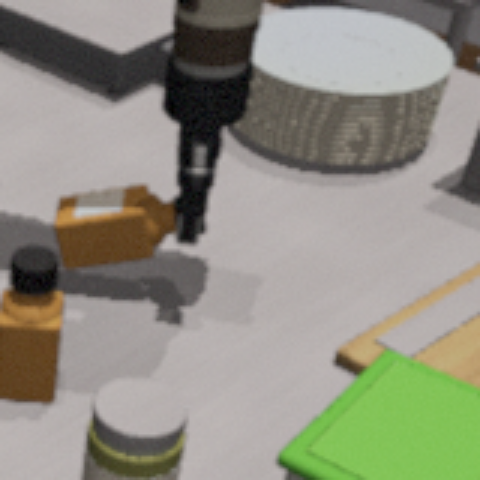

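>>> carry_out([
  [[220,0,0,0,0],[220,0,0,0,0],[220,0,0,0,0]],
], grip_force=20)

```text
clock: 6.9
ee_pos: [0.5218, 0.2699, 0.0744]
tcp_rot: [0.643, -0.625, 0.309, -0.315]
contact_force: [0.1, 0.9, -3.8]
grip_width: 0.0395
```

```bash
python3 arc.py t5
```

```text
along 94.6 lat -0.1 h 94.0 R 133.3 phi 44.8
t 6.90 pos [0.5218 0.2699 0.0744] yaw -52.4 ydown [ 0.019  0.019 -1.   ] F [ 0.1  0.9 -3.8] w 0.0395 q [ 0.47  0.5  -0.04  1.01  0.01  2.96]
units x,y,z [0. 0. 0.] turn units -0.12
```

View pics/t5.png

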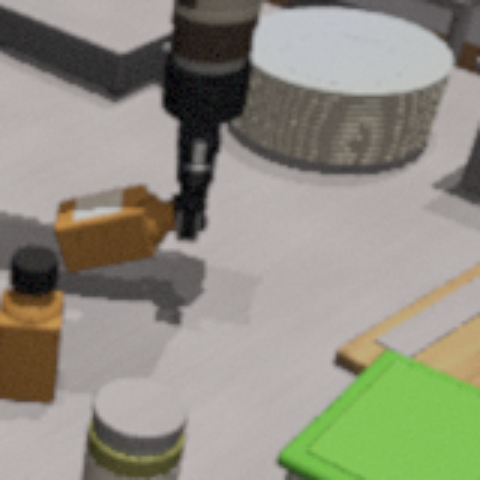

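```bash
cat > tilt.py <<'E'
from plant import robot
from h import *
import sys
c=robot.read_camera("scene"); W=pts(c); f=c["frame"]; hsv=cv2.cvtColor(f,cv2.COLOR_BGR2HSV)
m=(hsv[...,0]<25)&(hsv[...,1]>140)&(hsv[...,2]>60)&(W[...,1]>.12)&(W[...,0]>.3)&(W[...,0]<.62)&(W[...,1]<.42)
m=cv2.erode(m.astype(np.uint8),np.ones((2,2)))>0
n,l,st,ce=cv2.connectedComponentsWithStats(m.astype(np.uint8)); i=1+np.argmax(st[1:,4]); p=W[l==i]
u=np.array([np.cos(np.radians(38.3)),np.sin(np.radians(38.3))])
A=(p[:,:2]-np.array([.5018,.2552]))@u*1000; L=(p[:,:2]-np.array([.5018,.2552]))@np.array([-u[1],u[0]])*1000
q=np.stack([A,p[:,2]*1000],1).astype(np.float32)
(x,y),wh,an=cv2.minAreaRect(q); print("px",st[i],"rect a,h %.1f %.1f"%(x,y),np.round(wh,1),"ang %.1f"%an,"h range",np.percentile(q[:,1],[1,99]).round(1),"a range",np.percentile(q[:,0],[1,99]).round(1),"lat",np.percentile(L,[2,98]).round(1))
cv2.imwrite(f"pics/{sys.argv[1]}.png",cv2.resize(f[60:220,320:480],None,fx=3,fy=3))
go(robot.observe(),robot.observe()["ee_pos"],-51.7)
E
python3 tilt.py t6
```

```text
px [340 124  38  26 569] rect a,h -41.4 71.7 [107.4  56.9] ang 20.1 h range [ 35.5 106. ] a range [-96.    6.5] lat [-30.8  -1.6]
t 7.00 pos [0.5217 0.2699 0.074 ] yaw -52.4 ydown [ 0.018  0.019 -1.   ] F [-0.2 -0.  -4.7] w 0.0394 q [ 0.47  0.5  -0.04  1.01  0.01  2.96]
units x,y,z [0. 0. 0.] turn units -0.12
```

>>> carry_out([
  [[220,0,-1,0,0],[220,0,-1,0,0],[220,0,0,0,0],[220,0,1,0,0],[220,0,0,0,0],[220,0,-1,0,0],[220,0,0,0,0]],
])

```text
clock: 7.7
ee_pos: [0.5185, 0.2682, 0.1179]
tcp_rot: [0.64, -0.629, 0.312, -0.313]
contact_force: [2.3, 1.5, -5.1]
grip_width: 0.0391
```

```bash
python3 tilt.py t7
```

```text
px [345 117  35  33 544] rect a,h -30.5 89.9 [105.6  52.8] ang 44.9 h range [ 42.1 130.3] a range [-78.6   7.2] lat [-30.6  -4.1]
t 7.75 pos [0.5171 0.2675 0.1157] yaw -52.4 ydown [ 0.005  0.013 -1.   ] F [-1.5  0.1 -5.1] w 0.0389 q [0.47 0.47 0.02 1.12 0.01 2.96]
units x,y,z [0. 0. 0.] turn units -0.11
```

>>> carry_out([
  [[220,0,1,0,0],[220,0,-1,0,0],[220,0,-1,0,0],[220,0,0,0,0],[220,0,1,0,0],[220,0,0,0,0],[220,0,-1,0,0],[220,0,0,0,0]],
])

```text
clock: 8.55
ee_pos: [0.514, 0.266, 0.1309]
tcp_rot: [0.636, -0.633, 0.315, -0.309]
contact_force: [0.9, 0.7, -2.4]
grip_width: 0.0391
```

```bash
python3 tilt.py t7
```

```text
px [347 114  34  34 535] rect a,h -27.5 96.4 [107.7  51.8] ang 50.9 h range [ 47.2 139.9] a range [-72.9   8.9] lat [-29.1  -8.4]
t 8.60 pos [0.5126 0.2653 0.1287] yaw -52.4 ydown [-0.008  0.006 -1.   ] F [ 0.3 -0.9 -3.7] w 0.0388 q [0.47 0.46 0.04 1.16 0.01 2.96]
units x,y,z [0. 0. 0.] turn units -0.11
```

View pics/t7.png

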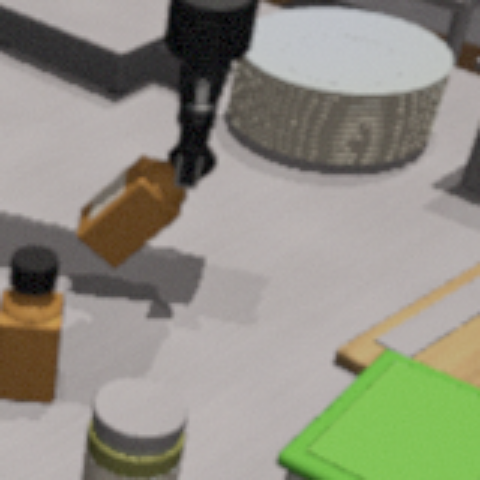

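>>> carry_out([
  [[220,0,-1,-1,0],[220,0,-0.5,-0.5,0],[220,0,0,0,0],[220,0,0.4,0.4,0],[220,0,1,1,0],[220,0,-1,-1,0],[220,0,-0.5,-0.5,0],[220,0,0,0,0]],
])

```text
clock: 9.4
ee_pos: [0.4791, 0.2408, 0.1407]
tcp_rot: [-0.625, 0.644, -0.324, 0.3]
contact_force: [0.0, 0.8, -3.3]
grip_width: 0.0393
```

```bash
python3 tilt.py t8
```

```text
px [346 115  27  35 508] rect a,h -43.5 86.5 [98.8 49.2] ang 74.9 h range [ 38.4 135.1] a range [-74.  -12.3] lat [-27.2  -8.8]
t 9.45 pos [0.4798 0.2413 0.1412] yaw -52.3 ydown [-0.04  -0.008 -0.999] F [-0.2 -0.1 -3.9] w 0.0389 q [ 0.46  0.4  -0.01  1.2   0.01  2.94]
units x,y,z [0. 0. 0.] turn units -0.11
```

>>> carry_out([
  [[220,0,0.5,0,0],[220,0,0.5,0,0],[220,0,0.1,0,0],[220,0,0,0,0]],
])

```text
clock: 9.85
ee_pos: [0.4836, 0.2442, 0.1195]
tcp_rot: [-0.632, 0.638, -0.319, 0.304]
contact_force: [0.7, -0.6, -3.6]
grip_width: 0.0387
```

```bash
python3 tilt.py t9
```

```text
px [348 121  26  35 487] rect a,h -36.3 66.5 [102.2  49.2] ang 75.9 h range [ 16.6 114. ] a range [-67.4  -6.9] lat [-27.9  -9.8]
t 9.90 pos [0.4838 0.2442 0.1198] yaw -52.3 ydown [-0.022  0.001 -1.   ] F [-0.7 -0.8 -3.1] w 0.0390 q [ 0.46  0.41 -0.06  1.12  0.01  2.95]
units x,y,z [0. 0. 0.] turn units -0.10
```

>>> carry_out([
  [[220,0,0.2,0,0],[220,0,0.2,0,0],[220,0,0.1,-0.1,0],[220,0,0,0,0]],
])

```text
clock: 10.3
ee_pos: [0.4851, 0.245, 0.1118]
tcp_rot: [0.636, -0.634, 0.316, -0.307]
contact_force: [0.1, -0.8, -3.7]
grip_width: 0.0391
```

```bash
python3 tilt.py t9
```

```text
px [349 124  25  34 486] rect a,h -33.7 58.8 [100.5  50.5] ang 75.3 h range [ 10.2 107.2] a range [-64.2  -4.7] lat [-27.4  -7.9]
t 10.35 pos [0.4851 0.245  0.1117] yaw -52.3 ydown [-0.011  0.008 -1.   ] F [-0.3  0.3 -3.6] w 0.0393 q [ 0.46  0.41 -0.08  1.09  0.01  2.94]
units x,y,z [0. 0. 0.] turn units -0.10
```

View pics/t9.png

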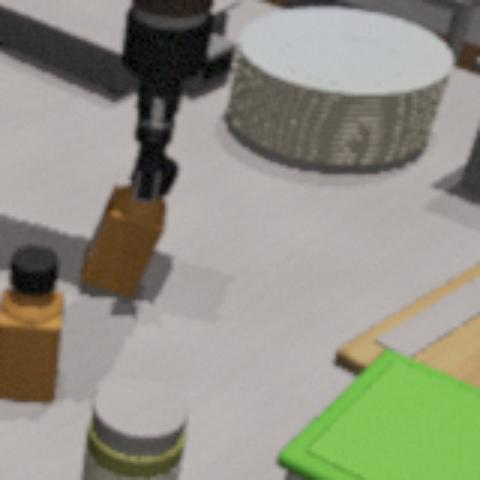

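>>> carry_out([
  [[220,0,0.15,0,0],[220,0,0.15,0,0],[220,0,0.1,0,0],[220,0,0,0,0]],
])

```text
clock: 10.75
ee_pos: [0.4899, 0.2488, 0.1112]
tcp_rot: [0.641, -0.629, 0.313, -0.31]
contact_force: [0.0, 0.1, -4.0]
grip_width: 0.0389
```

```bash
python3 tilt.py t9
```

```text
px [350 124  26  35 494] rect a,h -30.0 59.3 [103.3  50.4] ang 75.9 h range [  9.5 107.7] a range [-60.8  -0.1] lat [-28.   -8.2]
t 10.80 pos [0.4903 0.249  0.1111] yaw -52.2 ydown [ 0.004  0.018 -1.   ] F [0.2 0.5 0.8] w 0.0389 q [ 0.46  0.41 -0.08  1.07  0.01  2.94]
units x,y,z [0. 0. 0.] turn units -0.09
```

>>> carry_out([
  [[220,0,0.1,-0.4,0],[220,0,0.1,-0.4,0],[220,0,0.1,-0.4,0],[220,0,0,0,0]],
])

```text
clock: 11.2
ee_pos: [0.4749, 0.2369, 0.1099]
tcp_rot: [0.649, -0.621, 0.308, -0.313]
contact_force: [0.2, -0.2, -4.7]
grip_width: 0.0391
```

```bash
python3 tilt.py t9
```

```text
px [349 125  23  34 486] rect a,h -37.5 55.9 [100.7  48.3] ang 82.3 h range [  7.8 103.6] a range [-64.2 -11.1] lat [-28.2 -10.1]
t 11.25 pos [0.475  0.2369 0.1097] yaw -52.1 ydown [ 0.024  0.033 -0.999] F [-1.4  0.4  0.1] w 0.0390 q [ 0.45  0.36 -0.16  1.01  0.02  2.93]
units x,y,z [0. 0. 0.] turn units -0.07
```

>>> carry_out([
  [[220,0,0,-0.4,0],[220,0,0.05,-0.4,0],[220,0,0,0,0]],
])

```text
clock: 11.55
ee_pos: [0.4596, 0.2247, 0.1073]
tcp_rot: [0.65, -0.62, 0.308, -0.313]
contact_force: [0.1, 0.8, -0.8]
grip_width: 0.0391
```

```bash
python3 tilt.py t10
```

```text
px [346 126  21  33 456] rect a,h -48.0 54.2 [104.   46.1] ang 86.8 h range [  5.8 101.4] a range [-71.2 -25.7] lat [-28.3 -10.6]
t 11.60 pos [0.4599 0.225  0.1074] yaw -52.1 ydown [ 0.026  0.034 -0.999] F [-0.8  0.7 -0.2] w 0.0394 q [ 0.44  0.33 -0.22  0.99  0.02  2.92]
units x,y,z [0. 0. 0.] turn units -0.07
```

View pics/t10.png

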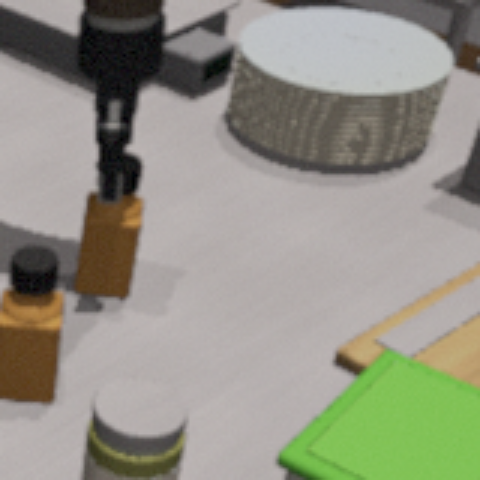

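>>> carry_out([
  [[120,0,0,0,0],[90,0,0,0,0],[40,0,0,0,0],[0,0,0,0,0],[0,0,0,0,0],[0,0,-0.4,0,0],[0,0,-0.6,0,0],[0,0,-0.8,0,0],[0,0,-0.8,0,0]],
])

```text
clock: 12.5
ee_pos: [0.4548, 0.2205, 0.1714]
tcp_rot: [0.646, -0.624, 0.31, -0.311]
contact_force: [-0.2, 0.3, 1.6]
grip_width: 0.0853
```

```bash
python3 tilt.py t11; python3 - <<'E'
from plant import robot
from h import *
c=robot.read_camera("top"); f=c["frame"]; cv2.imwrite("pics/top11.png",f[100:340,40:420].repeat(2,0).repeat(2,1))
E
```

```text
px [346 126  20  33 492] rect a,h -50.2 54.7 [105.4  46.2] ang 89.1 h range [  5.8 104.5] a range [-72.9 -27.6] lat [-28.2  -8.4]
t 12.55 pos [0.4567 0.2214 0.1752] yaw -52.2 ydown [ 0.02   0.03  -0.999] F [ 1.7 -0.1  2.7] w 0.0852 q [ 0.44  0.26 -0.12  1.16  0.02  2.92]
units x,y,z [0. 0. 0.] turn units -0.08
```

View pics/t11.png

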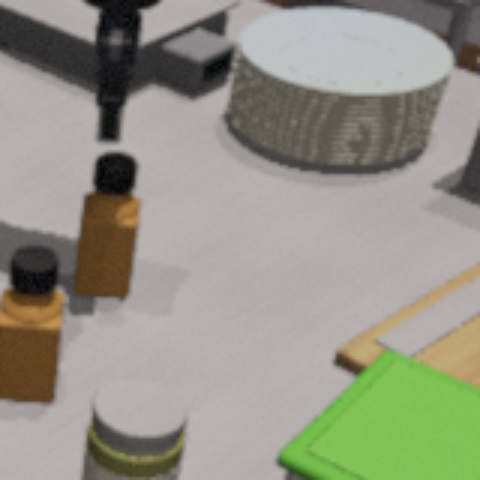

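View pics/top11.png

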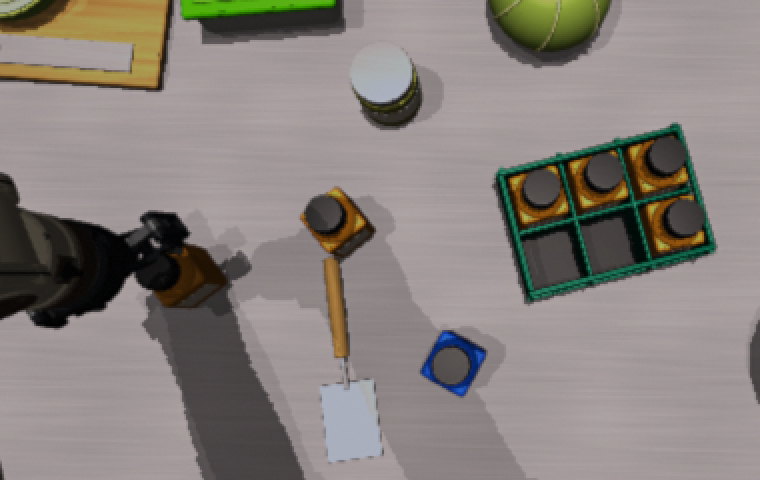

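```bash
cat > cap.py <<'E'
from plant import robot
from h import *
import sys
x0,y0=float(sys.argv[1]),float(sys.argv[2]); zt=float(sys.argv[3]) if len(sys.argv)>3 else .140
for n in("scene","top"):
    c=robot.read_camera(n); W=pts(c); d=np.hypot(W[...,0]-x0,W[...,1]-y0)
    m=(d<.045)&(np.abs(W[...,2]-zt)<.0035)
    p=W[m]
    if len(p)>20:
        (cx,cy),r=cv2.minEnclosingCircle((p[:,:2]*1000).astype(np.float32)); print(n,len(p),"mean",p.mean(0).round(4),"circ %.1f %.1f r %.1f"%(cx,cy,r))
E
python3 cap.py .458 .224; python3 g.py .458 .224 .107 -51.7
```

```text
scene 84 mean [0.4622 0.224  0.1393] circ 460.8 224.7 r 22.1
top 200 mean [0.4566 0.2221 0.1394] circ 460.5 224.4 r 20.1
t 12.70 pos [0.4553 0.2208 0.1708] yaw -52.2 ydown [ 0.016  0.028 -0.999] F [ 0.1  0.3 -0.9] w 0.0852 q [ 0.44  0.27 -0.12  1.16  0.02  2.92]
units x,y,z [-0.01  2.56  0.09] turn units -0.08
```

```bash
python3 g.py .461 .225 .107 -51.7
```

```text
t 12.70 pos [0.4553 0.2208 0.1708] yaw -52.2 ydown [ 0.016  0.028 -0.999] F [ 0.1  0.3 -0.9] w 0.0852 q [ 0.44  0.27 -0.12  1.16  0.02  2.92]
units x,y,z [0.04 2.56 0.21] turn units -0.08
```

>>> carry_out([
  [[0,0,0.5,0.05,0],[0,0,0.5,0.05,0],[0,0,0.5,0,0],[0,0,0.4,0,0],[0,0,0.3,0,0],[0,0,0,0,0]],
])

```text
clock: 13.3
ee_pos: [0.4549, 0.2224, 0.1091]
tcp_rot: [0.644, -0.626, 0.312, -0.31]
contact_force: [-0.3, -0.3, 0.3]
grip_width: 0.0853
```

```bash
python3 g.py .461 .225 .107 -51.7
```

```text
t 13.30 pos [0.4549 0.2224 0.1091] yaw -52.2 ydown [ 0.009  0.024 -1.   ] F [-0.3 -0.3  0.3] w 0.0853 q [ 0.44  0.33 -0.21  1.01  0.02  2.93]
units x,y,z [0.07 0.09 0.26] turn units -0.08
```

>>> carry_out([
  [[0,0.05,0.05,0.3,0],[120,0,0,0,0],[150,0,0,0,0],[200,0,0,0,0],[220,0,0,0,0],[220,0,0,0,0]],
], grip_force=60)

```text
clock: 13.9
ee_pos: [0.4634, 0.227, 0.1092]
tcp_rot: [0.645, -0.625, 0.311, -0.31]
contact_force: [-0.5, 0.3, -2.9]
grip_width: 0.0386
```

```bash
python3 g.py .461 .225 .107 -51.7
```

```text
t 13.90 pos [0.4634 0.227  0.1092] yaw -52.2 ydown [ 0.011  0.026 -1.   ] F [-0.5  0.3 -2.9] w 0.0386 q [ 0.44  0.34 -0.19  1.02  0.02  2.93]
units x,y,z [ 0.01  0.09 -0.13] turn units -0.08
```

>>> carry_out([
  [[220,0,-0.4,0,0],[220,0,-0.7,0,0],[220,0,-0.7,0,0],[220,0,-0.7,0,0],[220,0,-0.7,0,0],[220,0,-0.7,0,0],[220,0,-0.7,0,0],[220,0,-0.7,0,0],[220,0,-0.7,0,0],[220,0,-0.6,0,0],[220,0,-0.3,0,0]],
])

```text
clock: 15.0
ee_pos: [0.4549, 0.2184, 0.286]
tcp_rot: [0.639, -0.631, 0.315, -0.307]
contact_force: [0.2, 0.1, -4.4]
grip_width: 0.0383
```

```bash
python3 g.py .4872 -.2015 .28 -74.1; python3 tilt.py t12
```

```text
t 15.00 pos [0.4549 0.2184 0.286 ] yaw -52.2 ydown [-0.006  0.015 -1.   ] F [ 0.2  0.1 -4.4] w 0.0383 q [0.44 0.23 0.14 1.47 0.02 2.92]
units x,y,z [14.07 -0.02 -9.27] turn units 3.65
px [347  67  22  38 644] rect a,h -62.8 229.3 [100.7  50.6] ang 88.4 h range [182.5 277.1] a range [-86.8 -38.4] lat [-30.2 -13.6]
t 15.05 pos [0.4552 0.2186 0.2869] yaw -52.2 ydown [-0.005  0.016 -1.   ] F [ 0.7  0.6 -3.6] w 0.0385 q [0.44 0.23 0.14 1.47 0.02 2.92]
units x,y,z [0. 0. 0.] turn units -0.09
```

View pics/t12.png

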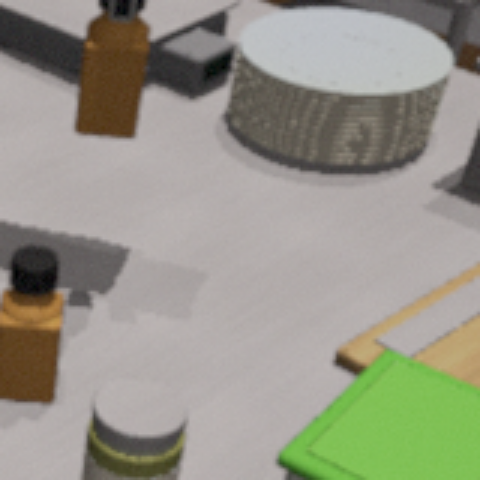

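>>> carry_out([
  [[220,0,0,0,0.9],[220,0,0,0,0.9],[220,0,0,0,0.9],[220,0,0,0,0.9],[220,0.5,0,-0.1,0],[220,0.9,0,-0.2,0],[220,0.9,0,-0.2,0],[220,0.9,0,-0.2,0],[220,0.9,0,-0.2,0],[220,0.9,0,-0.2,0],[220,0.9,0,-0.2,0],[220,0.9,0,-0.2,0]],
])

```text
clock: 16.25
ee_pos: [0.4855, 0.0012, 0.2706]
tcp_rot: [0.584, -0.572, 0.425, -0.387]
contact_force: [-0.4, -0.2, -4.6]
grip_width: 0.0384
```

```bash
python3 g.py .4872 -.2015 .28 -74.1
```

```text
t 16.25 pos [0.4855 0.0012 0.2706] yaw -70.2 ydown [-0.035  0.045 -0.998] F [-0.4 -0.2 -4.6] w 0.0384 q [-0.02  0.23  0.09  1.47  0.04  2.77]
units x,y,z [ 7.62 -0.74 -2.7 ] turn units 0.65
```

>>> carry_out([
  [[220,0.4,-0.1,-0.15,0.2],[220,0.4,-0.1,-0.15,0.2],[220,0.4,-0.1,-0.15,0.2],[220,0.4,-0.1,-0.15,0.2],[220,0.4,-0.1,-0.15,0.2],[220,0.4,-0.1,-0.15,0.2]],
])

```text
clock: 16.85
ee_pos: [0.4799, -0.0668, 0.2823]
tcp_rot: [0.554, -0.546, 0.464, -0.423]
contact_force: [0.3, -0.4, -3.7]
grip_width: 0.0383
```

```bash
python3 g.py .4872 -.2015 .28 -74.1
```

```text
t 16.85 pos [ 0.4799 -0.0668  0.2823] yaw -77.8 ydown [-0.038  0.046 -0.998] F [ 0.3 -0.4 -3.7] w 0.0383 q [-0.16  0.23  0.12  1.51  0.04  2.77]
units x,y,z [ 5.32 -0.16 -0.86] turn units -0.62
```

>>> carry_out([
  [[220,0,0,0,-0.9],[220,0,0,0,-0.9],[220,0,0,0,0]],
])

```text
clock: 17.15
ee_pos: [0.48, -0.0695, 0.2835]
tcp_rot: [0.596, -0.583, 0.409, -0.37]
contact_force: [-0.2, 0.8, -3.9]
grip_width: 0.0385
```

```bash
python3 g.py .4872 -.2015 .28 -74.1; python3 -c "
from plant import robot;print(robot.observe()['qpos'].round(4))"
```

```text
t 17.15 pos [ 0.48   -0.0695  0.2835] yaw -67.0 ydown [-0.036  0.045 -0.998] F [-0.2  0.8 -3.9] w 0.0385 q [-0.17  0.23  0.12  1.51  0.04  2.57]
units x,y,z [ 4.97 -0.11 -1.8 ] turn units 1.19
[-0.1678  0.2297  0.1242  1.5087  0.0384  2.5704]
```

>>> carry_out([
  [[220,0.9,0,0,0],[220,0.9,0,0,0],[220,0.9,0,0,0],[220,0,0,0,0]],
])

```text
clock: 17.55
ee_pos: [0.507, -0.1336, 0.2805]
tcp_rot: [0.595, -0.582, 0.411, -0.373]
contact_force: [-0.6, -0.1, -4.2]
grip_width: 0.0383
```

```bash
python3 g.py .4872 -.2015 .28 -74.1; python3 -c "
from plant import robot;print(robot.observe()['qpos'].round(4))"
```

```text
t 17.55 pos [ 0.507  -0.1336  0.2805] yaw -67.4 ydown [-0.035  0.045 -0.998] F [-0.6 -0.1 -4.2] w 0.0383 q [-0.28  0.31  0.23  1.53  0.03  2.47]
units x,y,z [ 2.2  -0.08 -1.78] turn units 1.11
[-0.2772  0.3135  0.2288  1.5319  0.0339  2.4691]
```

>>> carry_out([
  [[220,0.5,0,-0.5,0.4],[220,0.5,0,-0.5,0.4],[220,0.5,0,-0.4,0.3],[220,0.4,0,-0.2,0],[220,0,0,0,0]],
])

```text
clock: 18.05
ee_pos: [0.4839, -0.1922, 0.2783]
tcp_rot: [0.568, -0.556, 0.449, -0.408]
contact_force: [0.2, 0.3, -3.7]
grip_width: 0.0385
```

```bash
python3 g.py .4872 -.2015 .28 -74.1; cat > body.py <<'E'
from plant import robot
from h import *
import sys
tag=sys.argv[1]
pos=robot.observe()["ee_pos"]
for n in("scene","top"):
    c=robot.read_camera(n); W=pts(c); f=c["frame"]; hsv=cv2.cvtColor(f,cv2.COLOR_BGR2HSV)
    d=np.hypot(W[...,0]-pos[0],W[...,1]-pos[1])
    m=(hsv[...,0]<25)&(hsv[...,1]>120)&(hsv[...,2]>40)&(d<.07)&(W[...,2]<pos[2]-.01)&(W[...,2]>pos[2]-.115)
    p=W[m]; print(n,len(p),p.min(0).round(4) if len(p) else "",p.max(0).round(4) if len(p) else "")
    if len(p)>50:
        for lo,hi in((-.11,-.085),(-.085,-.06),(-.06,-.03)):
            q=p[(p[:,2]>pos[2]+lo)&(p[:,2]<pos[2]+hi)]
            if len(q)>10:
                r=cv2.minAreaRect((q[:,:2]*1000).astype(np.float32)); print("  slab",lo,hi,len(q),"rect",np.round(r[0],1),np.round(r[1],1),"%.1f"%r[2])
    u,v=(280,160) if n=="scene" else (330,190)
    b=f[v-110:v+110,u-140:u+140]; cv2.imwrite(f"pics/{tag}_{n}.png",cv2.resize(b,None,fx=2.5,fy=2.5,interpolation=cv2.INTER_CUBIC))
E
python3 body.py b1
```

```text
t 18.05 pos [ 0.4839 -0.1922  0.2783] yaw -74.7 ydown [-0.036  0.048 -0.998] F [ 0.2  0.3 -3.7] w 0.0385 q [-0.4   0.31  0.22  1.53  0.03  2.48]
units x,y,z [ 0.39 -0.09  0.03] turn units -0.10
scene 980 [ 0.4586 -0.2258  0.1678] [ 0.5143 -0.1627  0.2683]
  slab -0.11 -0.085 195 rect [ 493.2 -201.9] [70.4 35.6] 57.3
  slab -0.085 -0.06 174 rect [ 485.8 -216.4] [55.4  5.4] 17.5
  slab -0.06 -0.03 278 rect [ 495.7 -205.4] [69.8 35.4] 55.5
top 0
```

View pics/b1_scene.png

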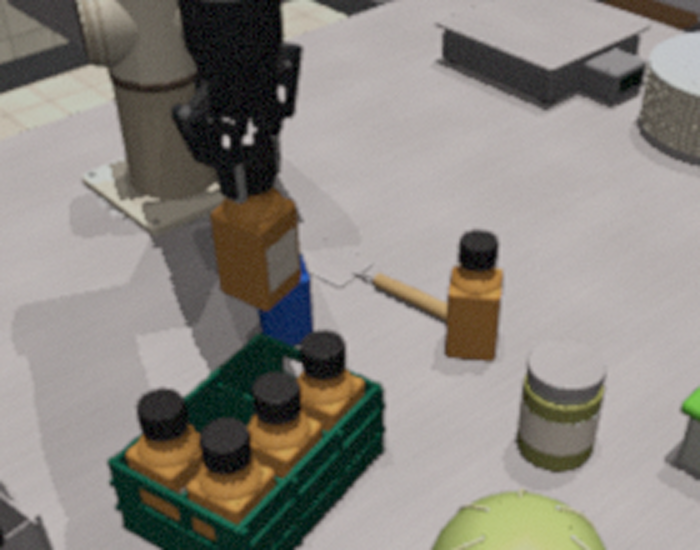

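View pics/b1_top.png

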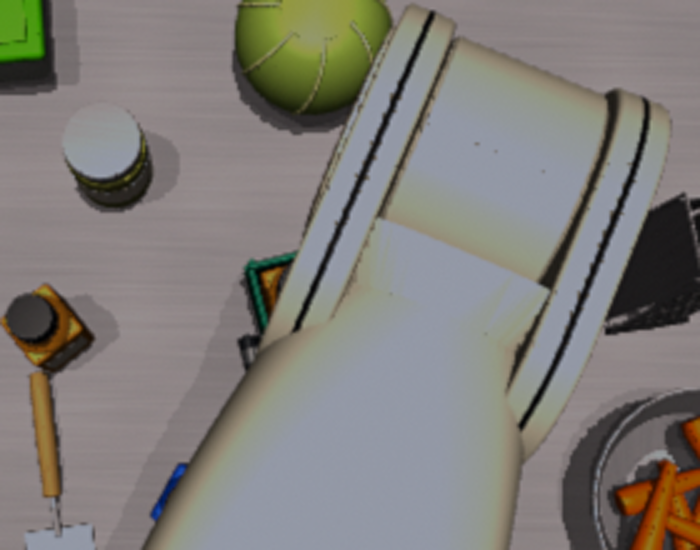

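```bash
cat > faces.py <<'E'
from plant import robot
from h import *
import sys
def faces(c,pos,dz=(-.105,-.03),yaw=15.9):
    W=pts(c); d=np.hypot(W[...,0]-pos[0],W[...,1]-pos[1])
    p=W[(d<.055)&(W[...,2]>pos[2]+dz[0])&(W[...,2]<pos[2]+dz[1])]
    t=np.radians(yaw); ex=np.array([np.cos(t),np.sin(t)]); ey=np.array([-ex[1],ex[0]])
    q=np.stack([(p[:,:2]-pos[:2])@ex,(p[:,:2]-pos[:2])@ey,p[:,2]-(pos[2]-.0672)],1)*1000  # z=0 bottle body mid(45 above base)
    out=[]
    for k,sgn in((0,1),(1,-1)):
        o=1-k; v=q[:,k]*sgn
        th=np.percentile(v,97)-12; s=v>th
        # exclude pts of the other face: near its extreme
        w=q[:,o]*(-sgn); s&=(w<np.percentile(w,97)-6)&(w>np.percentile(w,97)-52)
        for it in range(8):
            A=np.stack([np.ones(s.sum()),q[s,o],q[s,2]],1); co,*_=np.linalg.lstsq(A,q[s,k],rcond=None)
            r=q[:,k]-(co[0]+co[1]*q[:,o]+co[2]*q[:,2]); s=(np.abs(r)<2.5)&(w<np.percentile(w,97)-6)
        out.append((co,s.sum(),np.std(r[s])))
    (a,na,sa),(b,nb,sb)=out
    print("x-face n%d s%.1f off %.1f yaw %.1f tilt %.3f | y-face n%d s%.1f off %.1f yaw %.1f tilt %.3f"%(na,sa,a[0],-np.degrees(a[1]),a[2],nb,sb,b[0],np.degrees(b[1]),b[2]))
    cx,cy=a[0]-28,b[0]+28
    # off at o=0 (through tcp) 
    for nm,z in(("mid45",0),("base",-45)):
        X=cx+a[2]*z; Y=cy+b[2]*z; w=pos[:2]+(ex*X+ey*Y)/1000; print(nm,"offset crate mm %.1f %.1f"%(X,Y),"world",w.round(4))
if __name__=="__main__":
    c=robot.read_camera("scene"); faces(c,robot.observe()["ee_pos"])
E
python3 faces.py
```

```text
x-face n381 s0.8 off 22.6 yaw 0.0 tilt 0.045 | y-face n455 s0.9 off -24.8 yaw -0.5 tilt -0.056
mid45 offset crate mm -5.4 3.2 world [ 0.4783 -0.1892]
base offset crate mm -7.4 5.8 world [ 0.4757 -0.1874]
```

>>> carry_out([
  [[220,0.4,0,0.2,0],[220,0.2,0.3,0.1,0],[220,0,0.8,0,0],[220,0,0.8,0,0],[220,0,0.6,0,0],[220,0,0,0,0]],
])

```text
clock: 18.8
ee_pos: [0.4976, -0.1996, 0.211]
tcp_rot: [0.57, -0.557, 0.447, -0.407]
contact_force: [0.1, 0.3, -4.6]
grip_width: 0.0385
```

```bash
python3 g.py .4872 -.2015 .117 -74.1; python3 faces.py; python3 - <<'E'
from plant import robot
from h import *
c=robot.read_camera("scene"); W=pts(c); f=c["frame"]; hsv=cv2.cvtColor(f,cv2.COLOR_BGR2HSV)
m=(hsv[...,0]>70)&(hsv[...,0]<95)&(hsv[...,1]>100)&(W[...,2]>.084)&(W[...,2]<.094)&(np.hypot(W[...,0]-.54,W[...,1]+.26)<.16)
p=W[m]; r=cv2.minAreaRect((p[:,:2]*1000).astype(np.float32)); print(len(p),r)
E
```

```text
t 18.80 pos [ 0.4976 -0.1996  0.211 ] yaw -74.3 ydown [-0.034  0.049 -0.998] F [ 0.1  0.3 -4.6] w 0.0385 q [-0.4   0.36  0.12  1.38  0.03  2.47]
units x,y,z [ 0.17  3.77 -0.35] turn units -0.03
x-face n30 s1.0 off 47.8 yaw 4.0 tilt 0.013 | y-face n444 s1.0 off -24.2 yaw 0.2 tilt -0.050
mid45 offset crate mm 19.8 3.8 world [ 0.5161 -0.1908]
base offset crate mm 19.2 6.0 world [ 0.5149 -0.1888]
511 ((542.8145141601562, -260.7555236816406), (150.36167907714844, 211.6952667236328), 16.222755432128906)
```

>>> carry_out([
  [[220,0,-0.5,0,0],[220,0,-0.3,-0.3,0],[220,0,0,-0.6,0],[220,0,0,-0.6,0],[220,0,0,-0.6,0],[220,0,0,-0.6,0],[220,0,0,-0.6,0],[220,0,0,-0.6,0],[220,0,0,-0.5,0],[220,0,0,-0.2,0],[220,0,0,0,0]],
])

```text
clock: 20.0
ee_pos: [0.3773, -0.2358, 0.2394]
tcp_rot: [0.57, -0.556, 0.444, -0.411]
contact_force: [0.8, -0.5, -3.6]
grip_width: 0.0383
```

```bash
python3 g.py .395 -.230 .115 -74.1; python3 -c "
from plant import robot;print(robot.observe()['qpos'].round(4))"
```

```text
t 20.00 pos [ 0.3773 -0.2358  0.2394] yaw -74.5 ydown [-0.025  0.043 -0.999] F [ 0.8 -0.5 -3.6] w 0.0383 q [-0.57  0.16 -0.07  1.38  0.02  2.3 ]
units x,y,z [0.2  4.96 0.81] turn units -0.06
[-0.5739  0.1636 -0.072   1.3794  0.0225  2.2957]
```

>>> carry_out([
  [[220,0,0.7,0,0],[220,0,0.8,0,0],[220,0,0.8,0,0],[220,0,0.8,0,0],[220,0,0.7,0,0],[220,0,0.5,0,0],[220,0,0.2,0,0],[220,0,0,0,0]],
])

```text
clock: 20.8
ee_pos: [0.3802, -0.2317, 0.1243]
tcp_rot: [0.572, -0.556, 0.44, -0.413]
contact_force: [0.1, -0.3, -3.3]
grip_width: 0.0383
```

```bash
python3 g.py .395 -.230 .11 -74.1; python3 faces.py
```

```text
t 20.80 pos [ 0.3802 -0.2317  0.1243] yaw -74.3 ydown [-0.017  0.041 -0.999] F [ 0.1 -0.3 -3.3] w 0.0383 q [-0.56  0.24 -0.29  1.08  0.03  2.3 ]
units x,y,z [0.12 0.56 0.59] turn units -0.03
x-face n269 s0.9 off 23.9 yaw 0.5 tilt 0.027 | y-face n270 s0.9 off -25.3 yaw -0.4 tilt -0.041
mid45 offset crate mm -4.1 2.7 world [ 0.3757 -0.2304]
base offset crate mm -5.3 4.5 world [ 0.374 -0.229]
```

>>> carry_out([
  [[220,0,0.2,0,0],[220,0,0.2,0,0],[220,0,0.15,0,0]],
])

```text
clock: 21.15
ee_pos: [0.3824, -0.2325, 0.1124]
tcp_rot: [0.572, -0.556, 0.438, -0.415]
contact_force: [0.2, -0.3, -3.2]
grip_width: 0.0386
```

```bash
python3 g.py .395 -.230 .11 -74.1
```

```text
t 21.15 pos [ 0.3824 -0.2325  0.1124] yaw -74.2 ydown [-0.011  0.038 -0.999] F [ 0.2 -0.3 -3.2] w 0.0386 q [-0.56  0.25 -0.31  1.04  0.03  2.3 ]
units x,y,z [0.04 0.09 0.51] turn units -0.02
```

>>> carry_out([
  [[220,0,0.1,0,0],[220,0,0.1,0,0],[220,0,0.05,0,0]],
])

```text
clock: 21.45
ee_pos: [0.3829, -0.2323, 0.1103]
tcp_rot: [0.572, -0.555, 0.437, -0.417]
contact_force: [-2.1, 1.4, 1.2]
grip_width: 0.0382
```

```bash
python3 g.py .395 -.230 .11 -74.1;python3 faces.py
```

```text
t 21.45 pos [ 0.3829 -0.2323  0.1103] yaw -74.2 ydown [-0.008  0.037 -0.999] F [-2.1  1.4  1.2] w 0.0382 q [-0.56  0.25 -0.31  1.03  0.03  2.3 ]
units x,y,z [0.04 0.01 0.49] turn units -0.02
x-face n200 s1.0 off 24.1 yaw 0.6 tilt 0.019 | y-face n214 s0.9 off -25.9 yaw -0.0 tilt -0.043
mid45 offset crate mm -3.9 2.1 world [ 0.3785 -0.2313]
base offset crate mm -4.8 4.1 world [ 0.3772 -0.2297]
```

>>> carry_out([
  [[120,0,0,0,0],[80,0,0,0,0],[0,0,0,0,0],[0,0,0,0,0],[0,0,-0.5,0,0],[0,0,-0.7,0,0],[0,0,-0.7,0,0],[0,0,-0.7,0,0],[0,0,0,0,0]],
])

```text
clock: 22.4
ee_pos: [0.3852, -0.236, 0.1774]
tcp_rot: [0.572, -0.555, 0.435, -0.418]
contact_force: [0.3, 0.7, 0.2]
grip_width: 0.0856
```

```bash
python3 g.py .395 -.230 .11 15.9;python3 cap.py .379 -.233; python3 body.py b2
```

```text
t 22.40 pos [ 0.3852 -0.236   0.1774] yaw -74.2 ydown [-0.005  0.034 -0.999] F [0.3 0.7 0.2] w 0.0856 q [-0.57  0.2  -0.2   1.2   0.03  2.3 ]
units x,y,z [-0.03  2.7   0.43] turn units 14.98
scene 137 mean [ 0.38   -0.2313  0.139 ] circ 378.6 -230.5 r 21.6
scene 450 [ 0.3593 -0.2647  0.0604] [ 0.4123 -0.202   0.1155]
  slab -0.11 -0.085 242 rect [ 381.5 -233.7] [54.5 52.2] 15.0
  slab -0.085 -0.06 181 rect [ 387.4 -238.5] [64.8 34.2] 55.6
top 105 [ 0.3455 -0.235   0.0683] [ 0.4067 -0.1982  0.1167]
  slab -0.11 -0.085 50 rect [ 380.6 -210.1] [31.5 64.9] 72.2
  slab -0.085 -0.06 54 rect [ 390.9 -212.6] [18.  44.2] 56.8
```

View pics/b2_scene.png

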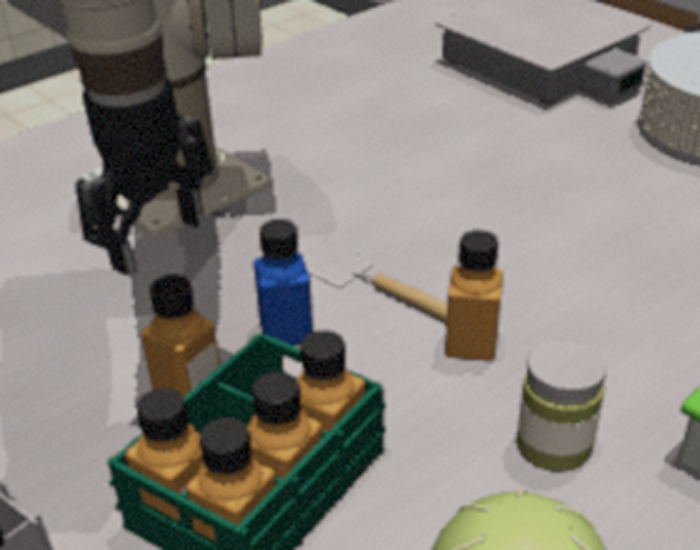

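>>> carry_out([
  [[0,0,0,0,-1],[0,0,0,0,-1],[0,0,0,0,-1],[0,0,0,0,-1],[0,0,0,0,-1],[0,0,0,0,-1],[0,0,0,0,-1],[0,0,0,0,-1],[0,0,0,0,-1],[0,0,0,0,-1],[0,0,0,0,-1],[0,0,0,0,-1]],
])

```text
clock: 23.8
ee_pos: [0.3749, -0.2291, 0.1593]
tcp_rot: [0.726, -0.688, 0.007, 0.016]
contact_force: [0.1, -0.6, 0.3]
grip_width: 0.0854
```

```bash
python3 g.py .3795 -.231 .11 15.9; python3 faces.py
```

```text
t 23.80 pos [ 0.3749 -0.2291  0.1593] yaw 0.8 ydown [-0.034  0.053 -0.998] F [ 0.1 -0.6  0.3] w 0.0854 q [-0.57  0.21 -0.23  1.19  0.03  0.99]
units x,y,z [ 0.25  1.96 -0.18] turn units -2.52
x-face n210 s1.3 off 27.0 yaw -0.9 tilt -0.153 | y-face n195 s1.3 off -26.0 yaw -0.5 tilt 0.170
mid45 offset crate mm -1.0 2.0 world [ 0.3733 -0.2274]
base offset crate mm 5.9 -5.7 world [ 0.382  -0.2328]
```

>>> carry_out([
  [[0,0.1,-0.06,-0.06,-0.8],[0,0.1,-0.06,-0.06,-0.8],[0,0.1,-0.06,-0.06,-0.8],[0,0,0,0,0]],
])

```text
clock: 24.25
ee_pos: [0.3808, -0.2316, 0.1594]
tcp_rot: [0.722, -0.678, -0.083, 0.106]
contact_force: [0.3, 0.2, 0.4]
grip_width: 0.0855
```

```bash
python3 g.py .3795 -.231 .11 15.9; python3 cap.py .3795 -.231
```

```text
t 24.25 pos [ 0.3808 -0.2316  0.1594] yaw 15.5 ydown [-0.041  0.057 -0.998] F [0.3 0.2 0.4] w 0.0855 q [-0.56  0.23 -0.2   1.2   0.03  0.74]
units x,y,z [ 0.    1.97 -0.09] turn units -0.07
scene 131 mean [ 0.379  -0.2314  0.1391] circ 378.9 -230.4 r 20.5
top 38 mean [ 0.3767 -0.2158  0.14  ] circ 376.9 -218.9 r 15.4
```

>>> carry_out([
  [[0,0,0.6,-0.05,0],[0,0,0.6,0,0],[0,0,0.4,0,0],[0,0,0.3,0,0],[0,0,0,0,0]],
])

```text
clock: 24.85
ee_pos: [0.3778, -0.2293, 0.1094]
tcp_rot: [0.723, -0.678, -0.079, 0.103]
contact_force: [0.3, -1.0, 0.5]
grip_width: 0.0853
```

```bash
python3 g.py .378 -.2295 .1095 15.9
```

```text
t 24.85 pos [ 0.3778 -0.2293  0.1094] yaw 14.9 ydown [-0.042  0.058 -0.997] F [ 0.3 -1.   0.5] w 0.0853 q [-0.56  0.27 -0.29  1.07  0.03  0.75]
units x,y,z [ 0.   -0.01 -0.01] turn units -0.17
```

>>> carry_out([
  [[110,0,0,0,0],[140,0,0,0,0],[180,0,0,0,0],[220,0,0,0,0],[220,0,0,0,0],[220,0,-0.4,0,0],[220,0,-0.6,0,0],[220,0,-0.8,0,0],[220,0,-0.8,0,0],[220,0,-0.8,0,0],[220,0,-0.6,0,0]],
])

```text
clock: 25.95
ee_pos: [0.3791, -0.2336, 0.2119]
tcp_rot: [0.725, -0.676, -0.076, 0.106]
contact_force: [0.1, -0.0, -4.5]
grip_width: 0.0382
```

```bash
python3 g.py .4872 -.2015 .22 15.9; python3 faces.py
```

```text
t 25.95 pos [ 0.3791 -0.2336  0.2119] yaw 14.8 ydown [-0.051  0.063 -0.997] F [ 0.1 -0.  -4.5] w 0.0382 q [-0.57  0.2  -0.1   1.35  0.03  0.74]
units x,y,z [ 4.5  -0.46  0.17] turn units -0.18
x-face n367 s1.0 off 25.6 yaw -0.6 tilt 0.015 | y-face n344 s0.9 off -26.4 yaw -0.9 tilt -0.006
mid45 offset crate mm -2.4 1.6 world [ 0.3776 -0.2335]
base offset crate mm -3.0 1.8 world [ 0.3769 -0.2334]
```

```bash
for p in ".591 -.315" ".573 -.249" ".554 -.183" ".5245 -.334"; do python3 cap.py $p .148; done; python3 - <<'E'
from plant import robot
from h import *
# inner cell floor edges: dark floor of free cells seen by scene/top depth (z<.02)
for n in("scene","top"):
    c=robot.read_camera(n); W=pts(c)
    t=np.radians(15.9); ex=np.array([np.cos(t),np.sin(t)]); ey=np.array([-ex[1],ex[0]])
    q=np.stack([(W[...,:2]-[.5392,-.2585])@ex,(W[...,:2]-[.5392,-.2585])@ey,W[...,2]],-1)*1000
    f=c["frame"]; hsv=cv2.cvtColor(f,cv2.COLOR_BGR2HSV)
    g=(hsv[...,0]>70)&(hsv[...,0]<95)&(hsv[...,1]>100)
    for nm,m in(("+x rim",(abs(q[...,0]-70)<8)&(abs(q[...,1])<90)),("-x rim",(abs(q[...,0]+70)<8)&(abs(q[...,1])<90)),("+y rim",(abs(q[...,1]-104)<8)&(abs(q[...,0])<60)),("-y rim",(abs(q[...,1]+104)<8)&(abs(q[...,0])<60))):
        k=0 if "x" in nm else 1
        s=m&(q[...,2]>87)&(q[...,2]<94)&g; v=q[s][:,k]
        print(n,nm,len(v),np.percentile(v,[5,50,95]).round(1) if len(v)>5 else "")
E
```

```text
scene 223 mean [ 0.5935 -0.3163  0.1472] circ 593.0 -315.5 r 20.5
top 271 mean [ 0.5913 -0.3158  0.1478] circ 591.4 -316.2 r 20.4
scene 194 mean [ 0.575  -0.25    0.1473] circ 573.3 -249.0 r 20.6
top 267 mean [ 0.5729 -0.2494  0.1478] circ 573.0 -249.7 r 19.8
scene 161 mean [ 0.5562 -0.1836  0.1472] circ 555.5 -183.0 r 20.2
top 272 mean [ 0.5545 -0.1832  0.1479] circ 554.5 -182.7 r 20.4
scene 201 mean [ 0.5274 -0.3346  0.1473] circ 526.6 -334.0 r 20.4
top 279 mean [ 0.5247 -0.3339  0.148 ] circ 524.0 -334.6 r 21.0
scene +x rim 171 [69.6 72.6 74.9]
scene -x rim 59 [-70.3 -66.6 -64.9]
scene +y rim 24 [101.3 102.9 106. ]
scene -y rim 99 [-108.  -106.3 -103.8]
top +x rim 171 [67.4 69.7 72.1]
top -x rim 192 [-72.2 -69.5 -66.6]
top +y rim 130 [101.3 103.9 106.4]
top -y rim 83 [-106.3 -104.1 -101.9]
```

>>> carry_out([
  [[220,0,-0.5,0,0],[220,0.4,-0.1,0,-0.05],[220,0.6,-0.05,0,0],[220,0.6,-0.05,0,0],[220,0.6,-0.05,0,0],[220,0.6,-0.05,0,0],[220,0.6,-0.05,0,0],[220,0.5,-0.05,0,0],[220,0.2,0,0,0],[220,0,0,0,0]],
])

```text
clock: 27.5
ee_pos: [0.4904, -0.2022, 0.2232]
tcp_rot: [0.727, -0.673, -0.078, 0.111]
contact_force: [0.7, -0.3, -4.2]
grip_width: 0.0384
```

```bash
sed -i 's/p=W\[(d<.055)/hsv=cv2.cvtColor(c["frame"],cv2.COLOR_BGR2HSV)\n    m=(hsv[...,2]>45)\&~((hsv[...,0]>65)\&(hsv[...,0]<100)\&(hsv[...,1]>80)); p=W[m\&(d<.046)/' faces.py; python3 g.py .4872 -.2015 .22 15.9; python3 faces.py; python3 body.py b3
```

```text
t 27.50 pos [ 0.4904 -0.2022  0.2232] yaw 15.5 ydown [-0.056  0.068 -0.996] F [ 0.7 -0.3 -4.2] w 0.0384 q [-0.41  0.37  0.16  1.44  0.04  0.89]
units x,y,z [-0.11  0.14  0.05] turn units -0.07
x-face n355 s0.8 off 26.7 yaw 0.1 tilt 0.020 | y-face n419 s0.9 off -27.1 yaw 0.1 tilt -0.017
mid45 offset crate mm -1.3 0.9 world [ 0.4885 -0.2017]
base offset crate mm -2.2 1.7 world [ 0.4874 -0.2013]
scene 951 [ 0.4694 -0.2361  0.1084] [ 0.5585 -0.1757  0.2131]
  slab -0.11 -0.085 197 rect [ 514.1 -214.8] [81.4 52.8] 56.0
  slab -0.085 -0.06 163 rect [ 496.9 -228.6] [53.3  7.4] 19.5
  slab -0.06 -0.03 257 rect [ 505.7 -215.1] [70.6 35. ] 56.3
top 18 [ 0.5007 -0.1865  0.1081] [ 0.5472 -0.1643  0.2038]
```

View pics/b3_scene.png

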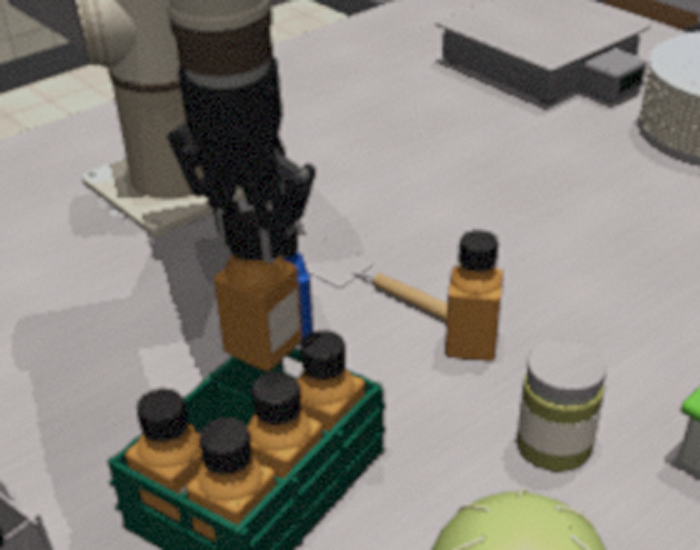

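```bash
python3 g.py .4918 -.2025 .16 15.9;python3 g.py .4918 -.2025 .117 15.9
```

```text
t 27.65 pos [ 0.489  -0.2028  0.2237] yaw 15.4 ydown [-0.057  0.068 -0.996] F [-0.  -0.5 -4.1] w 0.0384 q [-0.42  0.37  0.16  1.44  0.04  0.89]
units x,y,z [ 0.21  2.53 -0.22] turn units -0.09
t 27.65 pos [ 0.489  -0.2028  0.2237] yaw 15.4 ydown [-0.057  0.068 -0.996] F [-0.  -0.5 -4.1] w 0.0384 q [-0.42  0.37  0.16  1.44  0.04  0.89]
units x,y,z [ 0.27  4.24 -0.36] turn units -0.09
```

>>> carry_out([
  [[220,0.1,0.3,-0.03,0],[220,0.03,0.3,-0.03,0],[220,0.02,0.2,-0.02,0]],
])

```text
clock: 27.95
ee_pos: [0.4913, -0.2031, 0.2029]
tcp_rot: [0.726, -0.674, -0.077, 0.11]
contact_force: [0.5, -0.2, -4.7]
grip_width: 0.0387
```

```bash
python3 g.py .4918 -.2025 .117 15.9; python3 faces.py
```

```text
t 27.95 pos [ 0.4913 -0.2031  0.2029] yaw 15.3 ydown [-0.055  0.067 -0.996] F [ 0.5 -0.2 -4.7] w 0.0387 q [-0.41  0.38  0.12  1.39  0.04  0.89]
units x,y,z [ 0.15  3.42 -0.25] turn units -0.11
x-face n306 s0.8 off 26.8 yaw 0.1 tilt 0.019 | y-face n383 s0.9 off -27.4 yaw -0.4 tilt -0.016
mid45 offset crate mm -1.2 0.6 world [ 0.4896 -0.2027]
base offset crate mm -2.1 1.3 world [ 0.4885 -0.2022]
```

>>> carry_out([
  [[220,0.03,0.4,-0.02,0],[220,0.02,0.4,-0.03,0],[220,0.02,0.4,-0.03,0],[220,0.02,0.4,-0.03,0],[220,0.02,0.4,-0.03,0]],
])

```text
clock: 28.5
ee_pos: [0.4915, -0.2026, 0.1482]
tcp_rot: [0.727, -0.674, -0.077, 0.109]
contact_force: [-0.2, 0.2, -4.2]
grip_width: 0.0386
```

```bash
python3 g.py .4918 -.2025 .117 15.9
```

```text
t 28.50 pos [ 0.4915 -0.2026  0.1482] yaw 15.2 ydown [-0.056  0.067 -0.996] F [-0.2  0.2 -4.2] w 0.0386 q [-0.41  0.41  0.02  1.26  0.04  0.89]
units x,y,z [ 0.06  1.24 -0.1 ] turn units -0.11
```

Inside the cell, no side forces. Continue down.

>>> carry_out([
  [[220,0.02,0.4,-0.03,0],[220,0.02,0.4,-0.03,0],[220,0.01,0.2,-0.01,0],[220,0,0.1,0,0]],
])

```text
clock: 28.9
ee_pos: [0.4909, -0.2016, 0.1191]
tcp_rot: [0.727, -0.674, -0.076, 0.11]
contact_force: [-8.3, 2.8, 28.4]
grip_width: 0.0387
```

```bash
python3 g.py .4918 -.2025 .117 15.9
```

```text
t 28.90 pos [ 0.4909 -0.2016  0.1191] yaw 15.2 ydown [-0.057  0.068 -0.996] F [-8.3  2.8 28.4] w 0.0387 q [-0.41  0.44 -0.02  1.19  0.04  0.89]
units x,y,z [ 0.03  0.08 -0.05] turn units -0.11
```

>>> carry_out([
  [[130,0,0,0,0],[110,0,0,0,0],[90,0,0,0,0],[90,0,0,0,0],[90,0,-0.4,0,0],[90,-0.05,-0.6,0.05,0],[90,-0.05,-0.8,0.05,0],[90,-0.05,-0.9,0.05,0],[90,0,-0.9,0,0],[90,0,-0.9,0,0],[90,0,-0.5,0,0]],
])

```text
clock: 30.0
ee_pos: [0.4947, -0.208, 0.2535]
tcp_rot: [0.726, -0.675, -0.078, 0.108]
contact_force: [-0.5, 0.7, -0.0]
grip_width: 0.0554
```

```bash
python3 g.py .524 .0475 .24 -50; python3 body.py b4
```

```text
t 30.00 pos [ 0.4947 -0.208   0.2535] yaw 15.2 ydown [-0.052  0.067 -0.996] F [-0.5  0.7 -0. ] w 0.0554 q [-0.42  0.37  0.24  1.51  0.04  0.88]
units x,y,z [3.83 1.16 9.49] turn units 10.87
scene 3 [ 0.5537 -0.2454  0.146 ] [ 0.5576 -0.2375  0.1469]
top 1 [ 0.5627 -0.2004  0.1517] [ 0.5627 -0.2004  0.1517]
```

View pics/b4_scene.png

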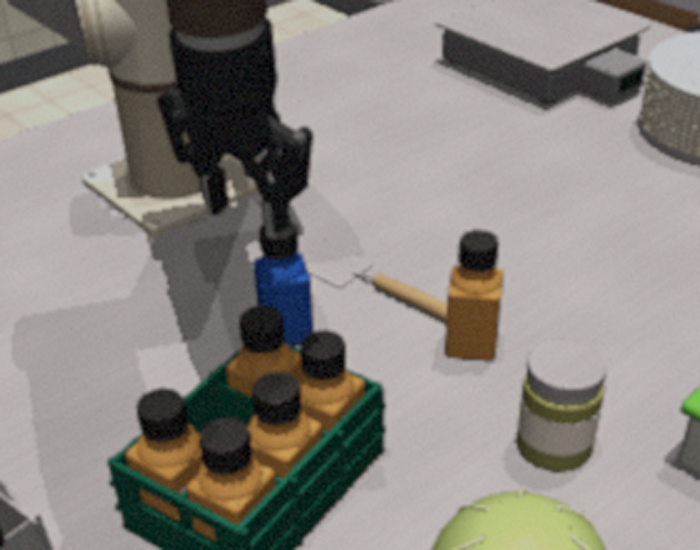

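>>> carry_out([
  [[60,0.2,0.1,0.5,0],[0,0.4,0.1,0.9,0],[0,0.4,0.1,0.9,0],[0,0.4,0.1,0.9,0],[0,0.4,0.1,0.9,0],[0,0.4,0.1,0.9,0],[0,0.4,0.1,0.9,0],[0,0.4,0.1,0.9,0],[0,0.4,0.1,0.9,0],[0,0.3,0.1,0.9,0]],
])

```text
clock: 31.1
ee_pos: [0.5213, 0.0397, 0.231]
tcp_rot: [0.729, -0.672, -0.071, 0.113]
contact_force: [0.4, 0.2, -0.0]
grip_width: 0.0852
```

```bash
python3 g.py .524 .0475 .22 46
```

```text
t 31.10 pos [0.5213 0.0397 0.231 ] yaw 15.1 ydown [-0.069  0.072 -0.995] F [ 0.4  0.2 -0. ] w 0.0852 q [0.03 0.34 0.14 1.43 0.07 1.34]
units x,y,z [0.21 0.45 0.23] turn units -5.15
```

>>> carry_out([
  [[0,0.05,-0.05,0.05,-0.85],[0,0.05,-0.05,0.05,-0.85],[0,0.05,-0.05,0.05,-0.85],[0,0.05,-0.05,0.05,-0.85],[0,0.05,-0.05,0.05,-0.85],[0,0.05,-0.05,0.05,-0.85],[0,0,0,0,0]],
])

```text
clock: 31.8
ee_pos: [0.5162, 0.0609, 0.2294]
tcp_rot: [0.683, -0.61, -0.265, 0.303]
contact_force: [0.6, -0.1, 0.1]
grip_width: 0.086
```

```bash
python3 g.py .526 .045 .1095 46; python3 cap.py .524 .0475
```

```text
t 31.80 pos [0.5162 0.0609 0.2294] yaw 47.5 ydown [-0.09   0.073 -0.993] F [ 0.6 -0.1  0.1] w 0.0860 q [0.07 0.35 0.14 1.45 0.08 0.81]
units x,y,z [-0.17  4.68 -1.27] turn units 0.24
scene 113 mean [0.5259 0.0469 0.1391] circ 525.3 47.9 r 21.4
top 98 mean [0.5309 0.0393 0.1395] circ 527.8 43.4 r 18.4
```

```bash
python3 g.py .522 .0493 .16 46;  python3 g.py .522 .0493 .1095 46
```

```text
t 31.90 pos [0.5163 0.0605 0.2294] yaw 47.4 ydown [-0.09   0.073 -0.993] F [ 0.4  1.6 -0.2] w 0.0853 q [0.07 0.35 0.14 1.45 0.08 0.81]
units x,y,z [-0.15  2.7  -0.79] turn units 0.23
t 31.90 pos [0.5163 0.0605 0.2294] yaw 47.4 ydown [-0.09   0.073 -0.993] F [ 0.4  1.6 -0.2] w 0.0853 q [0.07 0.35 0.14 1.45 0.08 0.81]
units x,y,z [-0.14  4.71 -1.02] turn units 0.23
```

Fast descent, staying above the cap first.

>>> carry_out([
  [[0,-0.1,0.4,-0.4,0],[0,-0.05,0.8,-0.3,0],[0,0,0.9,-0.15,0],[0,0,0.6,-0.05,0],[0,0,0,0,0]],
])

```text
clock: 32.4
ee_pos: [0.5243, 0.0452, 0.1538]
tcp_rot: [0.684, -0.611, -0.262, 0.3]
contact_force: [0.2, -0.9, 0.1]
grip_width: 0.0854
```

```bash
python3 g.py .522 .0493 .1095 46; python3 body.py b5; python3 - <<'E'
import cv2
from plant import robot
f=robot.read_camera("scene")["frame"]; cv2.imwrite("pics/s5.png",cv2.resize(f[60:220,240:420],None,fx=3,fy=3))
E
```

```text
t 32.40 pos [0.5243 0.0452 0.1538] yaw 47.0 ydown [-0.091  0.072 -0.993] F [ 0.2 -0.9  0.1] w 0.0854 q [0.04 0.41 0.03 1.28 0.08 0.79]
units x,y,z [ 0.07  1.78 -0.03] turn units 0.16
scene 501 [0.5038 0.0098 0.0388] [0.5617 0.0668 0.1144]
  slab -0.11 -0.085 153 rect [540.9  27.7] [51.3  7. ] 38.0
  slab -0.085 -0.06 185 rect [537.1  32.4] [51.6 25. ] 33.5
  slab -0.06 -0.03 134 rect [530.4  40.1] [47.5 31.1] 40.5
top 105 [0.487  0.0163 0.0498] [0.532  0.0793 0.1404]
  slab -0.085 -0.06 65 rect [507.7  45.1] [39.  63.3] 9.9
  slab -0.06 -0.03 37 rect [505.7  51.1] [38.9 13. ] 89.9
```

View pics/s5.png

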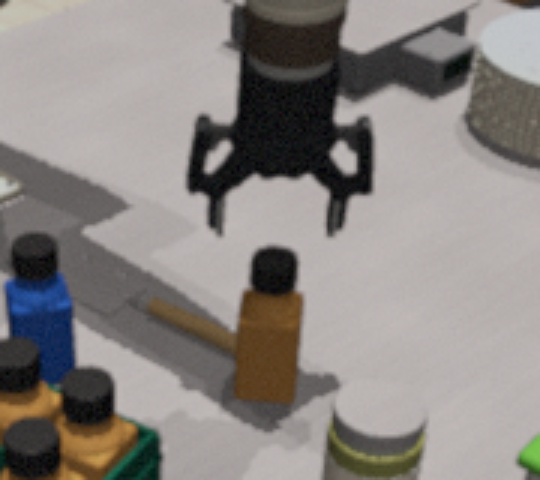

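>>> carry_out([
  [[0,0.03,0.5,0,0],[0,0.02,0.5,0,0],[0,0.02,0.4,0,0],[0,0,0.3,0,0],[110,0,0.05,0,0],[150,0,0,0,0],[200,0,0,0,0],[220,0,0,0,0],[220,0,0,0,0]],
])

```text
clock: 33.45
ee_pos: [0.5266, 0.0503, 0.114]
tcp_rot: [0.682, -0.613, -0.267, 0.296]
contact_force: [-0.0, -0.3, -2.8]
grip_width: 0.0383
```

```bash
python3 g.py .522 .0493 .1095 46
```

```text
t 33.45 pos [0.5266 0.0503 0.114 ] yaw 47.0 ydown [-0.077  0.072 -0.994] F [-0.  -0.3 -2.8] w 0.0383 q [ 0.05  0.43 -0.04  1.17  0.08  0.8 ]
units x,y,z [-0.16  0.19  0.09] turn units 0.16
```

>>> carry_out([
  [[220,0,-0.4,0,0],[220,0,-0.7,0,0],[220,-0.1,-0.7,0,0],[220,-0.5,-0.4,0,0],[220,-0.6,0,-0.3,0.8],[220,-0.5,0,-0.5,0.8],[220,-0.5,-0.05,-0.5,0.8],[220,-0.4,-0.05,-0.5,0.8],[220,-0.2,0,-0.5,0.7],[220,0,0,0,0]],
])

```text
clock: 34.45
ee_pos: [0.5063, -0.0512, 0.169]
tcp_rot: [0.723, -0.662, -0.115, 0.163]
contact_force: [-0.5, 0.9, -3.9]
grip_width: 0.0383
```

```bash
python3 g.py .525 -.05 .16 23.5; python3 faces.py
```

```text
t 34.45 pos [ 0.5063 -0.0512  0.169 ] yaw 22.8 ydown [-0.083  0.071 -0.994] F [-0.5  0.9 -3.9] w 0.0383 q [-0.14  0.37  0.01  1.3   0.06  1.04]
units x,y,z [ 0.73  0.3  -0.28] turn units -0.12
x-face n212 s0.7 off 22.9 yaw 0.1 tilt 0.055 | y-face n394 s1.1 off -29.3 yaw -0.3 tilt 0.012
mid45 offset crate mm -5.1 -1.3 world [ 0.5017 -0.053 ]
base offset crate mm -7.5 -1.9 world [ 0.4995 -0.0543]
```

>>> carry_out([
  [[220,0.05,0.6,-0.05,0],[220,0.05,0.6,-0.05,0],[220,0.03,0.4,-0.03,0],[220,0,0.2,0,0]],
])

```text
clock: 34.9
ee_pos: [0.5065, -0.0474, 0.1241]
tcp_rot: [0.723, -0.661, -0.118, 0.164]
contact_force: [-0.3, 0.2, -3.7]
grip_width: 0.038
```

```bash
python3 g.py .5063 -.051 .114 23.5
```

```text
t 34.90 pos [ 0.5065 -0.0474  0.1241] yaw 23.2 ydown [-0.081  0.073 -0.994] F [-0.3  0.2 -3.7] w 0.0380 q [-0.13  0.4  -0.07  1.2   0.06  1.03]
units x,y,z [-0.05  0.39 -0.17] turn units -0.04
```

>>> carry_out([
  [[220,0,0.2,0,0],[220,0,0.15,0,0],[220,0,0.1,0,0]],
])

```text
clock: 35.2
ee_pos: [0.5059, -0.0466, 0.1149]
tcp_rot: [0.722, -0.661, -0.12, 0.165]
contact_force: [-6.2, -4.5, 22.3]
grip_width: 0.0382
```

```bash
python3 g.py .5063 -.051 .114 23.5
```

```text
t 35.20 pos [ 0.5059 -0.0466  0.1149] yaw 23.3 ydown [-0.08   0.071 -0.994] F [-6.2 -4.5 22.3] w 0.0382 q [-0.13  0.4  -0.08  1.17  0.06  1.04]
units x,y,z [-0.05  0.02 -0.17] turn units -0.03
```

>>> carry_out([
  [[120,0,0,0,0],[70,0,0,0,0],[0,0,0,0,0],[0,0,-0.5,0,0],[0,0,-0.7,0,0],[0,0,-0.4,0,0],[0,0,-0.06,0,-0.8],[0,0,-0.06,0,-0.8],[0,0,-0.06,0,-0.8],[0,0,-0.06,0,-0.8],[0,0,-0.06,0,-0.8],[0,0,0,0,0]],
])

```text
clock: 36.4
ee_pos: [0.5142, -0.0495, 0.1688]
tcp_rot: [0.677, -0.612, -0.277, 0.3]
contact_force: [0.2, -0.8, -0.1]
grip_width: 0.0853
```

```bash
python3 g.py .5063 -.051 .1095 47; python3 cap.py .504 -.05; python3 - <<'E'
import cv2
from plant import robot
f=robot.read_camera("scene")["frame"]; cv2.imwrite("pics/s6.png",cv2.resize(f[60:260,180:420],None,fx=3,fy=3))
E
```

```text
t 36.40 pos [ 0.5142 -0.0495  0.1688] yaw 48.3 ydown [-0.067  0.071 -0.995] F [ 0.2 -0.8 -0.1] w 0.0853 q [-0.13  0.37  0.01  1.29  0.06  0.59]
units x,y,z [-0.28  2.38 -0.03] turn units 0.21
scene 131 mean [ 0.501  -0.0509  0.139 ] circ 499.9 -51.2 r 21.0
```

View pics/s6.png

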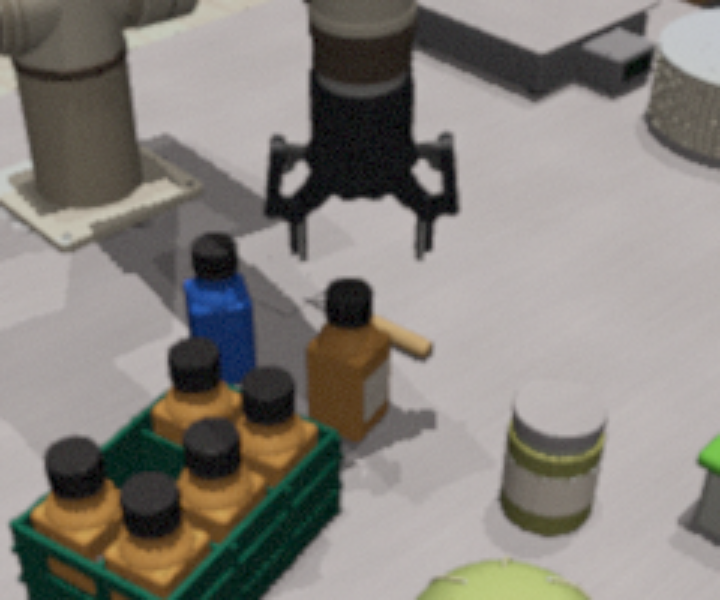

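```bash
python3 g.py .4975 -.0493 .1095 46
```

```text
t 36.55 pos [ 0.5139 -0.0495  0.1685] yaw 48.2 ydown [-0.068  0.071 -0.995] F [ 0.7  0.5 -0.7] w 0.0856 q [-0.13  0.37  0.01  1.29  0.06  0.6 ]
units x,y,z [-0.45  2.39  0.26] turn units 0.36
```

>>> carry_out([
  [[0,-0.3,0.2,0.3,0],[0,-0.2,0.4,0.2,0],[0,0,0.5,0,0]],
])

```text
clock: 36.85
ee_pos: [0.4956, -0.0487, 0.1429]
tcp_rot: [0.677, -0.613, -0.277, 0.298]
contact_force: [0.9, -0.4, -0.7]
grip_width: 0.0854
```

```bash
python3 g.py .4975 -.0493 .1095 46
```

```text
t 36.85 pos [ 0.4956 -0.0487  0.1429] yaw 47.9 ydown [-0.064  0.071 -0.995] F [ 0.9 -0.4 -0.7] w 0.0854 q [-0.14  0.35 -0.09  1.21  0.06  0.6 ]
units x,y,z [ 0.02  1.32 -0.2 ] turn units 0.32
```

>>> carry_out([
  [[0,0.01,0.5,-0.1,0],[0,0.01,0.4,-0.1,0],[0,0,0.35,0,0],[0,0,0.1,0,0]],
])

```text
clock: 37.25
ee_pos: [0.4964, -0.0491, 0.106]
tcp_rot: [0.678, -0.613, -0.275, 0.297]
contact_force: [-0.4, 0.1, 0.2]
grip_width: 0.0856
```

```bash
python3 g.py .4975 -.0493 .1095 46
```

```text
t 37.25 pos [ 0.4964 -0.0491  0.106 ] yaw 47.8 ydown [-0.066  0.071 -0.995] F [-0.4  0.1  0.2] w 0.0856 q [-0.14  0.39 -0.14  1.12  0.06  0.6 ]
units x,y,z [ 0.02 -0.14 -0.02] turn units 0.29
```

>>> carry_out([
  [[60,0,-0.12,0,0],[110,0,0,0,0],[150,0,0,0,0],[200,0,0,0,0],[220,0,0,0,0],[220,0,0,0,0]],
])

```text
clock: 37.85
ee_pos: [0.4973, -0.0491, 0.11]
tcp_rot: [0.678, -0.613, -0.275, 0.297]
contact_force: [0.5, 0.2, -2.2]
grip_width: 0.0383
```

```bash
python3 g.py .4975 -.0493 .1095 46
```

```text
t 37.85 pos [ 0.4973 -0.0491  0.11  ] yaw 47.7 ydown [-0.064  0.071 -0.995] F [ 0.5  0.2 -2.2] w 0.0383 q [-0.14  0.38 -0.13  1.13  0.06  0.6 ]
units x,y,z [-0.    0.02 -0.01] turn units 0.29
```

>>> carry_out([
  [[220,0,-0.4,0,0],[220,0,-0.7,0,0],[220,0,-0.8,0,0],[220,0,-0.8,0,0],[220,0,-0.8,0,0],[220,0,-0.8,0,0],[220,0,-0.8,0,0],[220,0,-0.8,0,0],[220,0,-0.6,0,0],[220,0,-0.2,0,0]],
])

```text
clock: 38.85
ee_pos: [0.5043, -0.0624, 0.2825]
tcp_rot: [0.68, -0.612, -0.27, 0.301]
contact_force: [0.5, 0.3, -5.1]
grip_width: 0.0386
```

```bash
python3 g.py .506 -.268 .28 47; python3 faces.py
```

```text
t 38.85 pos [ 0.5043 -0.0624  0.2825] yaw 47.7 ydown [-0.077  0.07  -0.995] F [ 0.5  0.3 -5.1] w 0.0386 q [-0.16  0.31  0.23  1.58  0.06  0.58]
units x,y,z [-6.04 -0.48 -5.56] turn units 0.12
x-face n300 s0.7 off 27.9 yaw 0.5 tilt -0.000 | y-face n482 s1.1 off -28.8 yaw 0.7 tilt -0.002
mid45 offset crate mm -0.1 -0.8 world [ 0.5045 -0.0632]
base offset crate mm -0.1 -0.7 world [ 0.5045 -0.0631]
```

>>> carry_out([
  [[220,-0.4,-0.03,-0.3,0],[220,-0.6,-0.04,-0.5,0],[220,-0.6,-0.04,-0.55,0],[220,-0.6,-0.04,-0.55,0],[220,-0.6,-0.04,-0.55,0],[220,-0.6,-0.04,-0.55,0],[220,-0.6,-0.04,-0.55,0],[220,-0.6,-0.04,-0.55,0],[220,-0.6,-0.04,-0.55,0],[220,-0.4,-0.04,-0.3,0],[220,0,0,0,0]],
])

```text
clock: 40.0
ee_pos: [0.4932, -0.2624, 0.266]
tcp_rot: [0.684, -0.607, -0.263, 0.307]
contact_force: [0.2, -0.0, -3.0]
grip_width: 0.0383
```

```bash
python3 g.py .5087 -.2676 .22 47; python3 faces.py; python3 body.py b6
```

```text
t 40.00 pos [ 0.4932 -0.2624  0.266 ] yaw 47.7 ydown [-0.101  0.075 -0.992] F [ 0.2 -0.  -3. ] w 0.0383 q [-0.5   0.46  0.4   1.64  0.02  0.24]
units x,y,z [ 0.29  1.75 -0.82] turn units 0.11
x-face n442 s0.8 off 26.5 yaw 0.8 tilt 0.023 | y-face n447 s0.8 off -29.1 yaw 0.2 tilt -0.018
mid45 offset crate mm -1.5 -1.1 world [ 0.492 -0.263]
base offset crate mm -2.5 -0.3 world [ 0.4908 -0.2625]
scene 1063 [ 0.4737 -0.2962  0.1564] [ 0.528  -0.2332  0.2559]
  slab -0.11 -0.085 219 rect [ 508.8 -273.5] [72.1 38.6] 59.2
  slab -0.085 -0.06 180 rect [ 509.1 -273.8] [73.  36.4] 57.7
  slab -0.06 -0.03 298 rect [ 510.  -275.1] [71.1 37.5] 57.6
top 108 [ 0.4776 -0.2423  0.2373] [ 0.5129 -0.229   0.2556]
```

View pics/b6_scene.png

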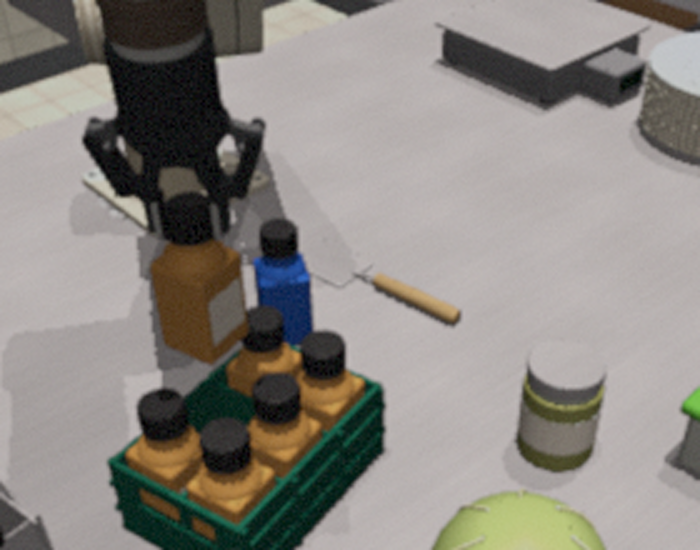

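```bash
python3 g.py .5099 -.2678 .21 47
```

```text
t 40.15 pos [ 0.4938 -0.26    0.2668] yaw 47.8 ydown [-0.1    0.075 -0.992] F [ 0.2  0.2 -3.2] w 0.0384 q [-0.49  0.46  0.4   1.64  0.02  0.24]
units x,y,z [ 0.23  2.17 -0.96] turn units 0.14
```

>>> carry_out([
  [[220,0.2,0,-0.4,0],[220,0.15,0.3,-0.4,0],[220,0.05,0.6,-0.1,0],[220,0,0.6,-0.05,0],[220,0,0.4,0,0]],
])

```text
clock: 40.65
ee_pos: [0.5167, -0.2609, 0.2166]
tcp_rot: [0.682, -0.607, -0.268, 0.308]
contact_force: [-0.5, 0.0, -4.0]
grip_width: 0.0383
```

```bash
python3 g.py .5099 -.2678 .21 47; python3 faces.py
```

```text
t 40.65 pos [ 0.5167 -0.2609  0.2166] yaw 48.2 ydown [-0.096  0.073 -0.993] F [-0.5  0.  -4. ] w 0.0383 q [-0.48  0.51  0.35  1.53  0.02  0.25]
units x,y,z [-0.38  0.27 -0.01] turn units 0.20
x-face n335 s0.8 off 27.8 yaw 1.2 tilt 0.014 | y-face n418 s0.8 off -29.1 yaw 0.7 tilt -0.018
mid45 offset crate mm -0.2 -1.1 world [ 0.5159 -0.2614]
base offset crate mm -0.9 -0.3 world [ 0.5151 -0.2608]
```

>>> carry_out([
  [[220,-0.25,0.05,0,0.1],[220,-0.15,0.1,0,0.05],[220,0,0,0,0]],
])

```text
clock: 41.0
ee_pos: [0.5082, -0.267, 0.2111]
tcp_rot: [0.685, -0.608, -0.262, 0.305]
contact_force: [0.3, 0.6, -4.1]
grip_width: 0.0384
```

```bash
python3 g.py .5095 -.2679 .118 47; python3 faces.py
```

```text
t 41.00 pos [ 0.5082 -0.267   0.2111] yaw 47.3 ydown [-0.099  0.075 -0.992] F [ 0.3  0.6 -4.1] w 0.0384 q [-0.49  0.5   0.33  1.52  0.02  0.25]
units x,y,z [ 0.06  3.69 -0.52] turn units 0.06
x-face n375 s0.8 off 26.7 yaw 0.4 tilt 0.018 | y-face n401 s0.8 off -28.2 yaw 0.1 tilt -0.019
mid45 offset crate mm -1.3 -0.2 world [ 0.5073 -0.2676]
base offset crate mm -2.2 0.7 world [ 0.5062 -0.267 ]
```

>>> carry_out([
  [[220,0.02,0.3,-0.06,0],[220,0.01,0.4,-0.06,0],[220,0.01,0.4,-0.06,0],[220,0.01,0.4,-0.06,0]],
])

```text
clock: 41.45
ee_pos: [0.5117, -0.2685, 0.1735]
tcp_rot: [0.683, -0.61, -0.263, 0.303]
contact_force: [1.2, -0.3, -4.0]
grip_width: 0.0386
```

```bash
python3 g.py .5095 -.2679 .118 47
```

```text
t 41.45 pos [ 0.5117 -0.2685  0.1735] yaw 47.3 ydown [-0.093  0.072 -0.993] F [ 1.2 -0.3 -4. ] w 0.0386 q [-0.49  0.52  0.26  1.43  0.02  0.25]
units x,y,z [-0.02  2.21 -0.18] turn units 0.05
```

>>> carry_out([
  [[220,-0.02,0.4,-0.02,0],[220,0,0.4,-0.03,0],[220,0,0.4,-0.04,0],[220,0,0.4,-0.04,0]],
])

```text
clock: 41.85
ee_pos: [0.5091, -0.2676, 0.1284]
tcp_rot: [0.684, -0.609, -0.263, 0.304]
contact_force: [0.1, -0.2, -3.8]
grip_width: 0.0381
```

```bash
python3 g.py .5095 -.2679 .118 47
```

```text
t 41.85 pos [ 0.5091 -0.2676  0.1284] yaw 47.3 ydown [-0.095  0.074 -0.993] F [ 0.1 -0.2 -3.8] w 0.0381 q [-0.49  0.54  0.18  1.32  0.02  0.25]
units x,y,z [ 0.01  0.41 -0.07] turn units 0.05
```

>>> carry_out([
  [[220,0,0.2,-0.03,0],[220,0,0.15,-0.02,0],[220,0,0.08,0,0]],
])

```text
clock: 42.15
ee_pos: [0.5083, -0.2673, 0.1183]
tcp_rot: [0.684, -0.609, -0.262, 0.304]
contact_force: [-3.9, 1.9, 12.0]
grip_width: 0.0386
```

```bash
python3 g.py .5095 -.2679 .118 47
```

```text
t 42.15 pos [ 0.5083 -0.2673  0.1183] yaw 47.3 ydown [-0.096  0.074 -0.993] F [-3.9  1.9 12. ] w 0.0386 q [-0.49  0.55  0.16  1.3   0.02  0.25]
units x,y,z [ 0.01  0.   -0.05] turn units 0.05
```

>>> carry_out([
  [[130,0,0,0,0],[110,0,0,0,0],[90,0,0,0,0],[90,0,0,0,0],[90,0,-0.4,0,0],[90,0,-0.6,0,0],[90,0,-0.8,0,0],[90,0,-0.9,0.1,0],[90,0,-0.9,0.1,0],[90,0,-0.9,0.1,0]],
])

```text
clock: 43.15
ee_pos: [0.5141, -0.2708, 0.2374]
tcp_rot: [0.684, -0.609, -0.263, 0.303]
contact_force: [0.5, -0.5, 0.7]
grip_width: 0.0553
```

```bash
python3 g.py .30 -.268 .28 47
```

```text
t 43.15 pos [ 0.5141 -0.2708  0.2374] yaw 47.3 ydown [-0.095  0.074 -0.993] F [ 0.5 -0.5  0.7] w 0.0553 q [-0.5   0.51  0.4   1.59  0.02  0.25]
units x,y,z [-5.74 -0.87  6.52] turn units 0.05
```

Move the arm clear of the top view.

>>> carry_out([
  [[90,-0.5,-0.2,0.3,0],[90,-0.8,-0.2,0.4,0],[90,-0.9,-0.1,0.3,0],[90,-0.9,-0.1,0.2,0],[90,-0.9,-0.1,0.2,0],[90,-0.9,-0.1,0.2,0],[90,-0.9,0,0.2,0],[90,-0.9,0,0.2,0],[90,-0.9,0,0.2,0],[90,-0.5,0,0,0],[90,0,0,0,0]],
])

```text
clock: 44.25
ee_pos: [0.3241, -0.3887, 0.2686]
tcp_rot: [0.683, -0.61, -0.262, 0.303]
contact_force: [0.3, -0.2, -0.1]
grip_width: 0.0552
```

```bash
python3 g.py .30 -.268 .28 47; for p in ".591 -.315" ".573 -.249" ".554 -.183" ".5245 -.334" ".506 -.268" ".487 -.2015"; do python3 cap.py $p .148; done; python3 cap.py .367 -.09 .14
python3 - <<'E'
import cv2
from plant import robot
for n in ("scene","top"):
    f=robot.read_camera(n)["frame"]; cv2.imwrite(f"pics/fin_{n}.png",f)
    b=f[150:290,160:320] if n=="scene" else f[130:290,180:420]
    cv2.imwrite(f"pics/finc_{n}.png",cv2.resize(b,None,fx=3.3,fy=3.3,interpolation=cv2.INTER_CUBIC))
E
```

```text
t 44.25 pos [ 0.3241 -0.3887  0.2686] yaw 47.3 ydown [-0.094  0.071 -0.993] F [ 0.3 -0.2 -0.1] w 0.0552 q [-0.86  0.34  0.22  1.57 -0.02 -0.11]
units x,y,z [ 2.89 -0.02  4.02] turn units 0.04
scene 223 mean [ 0.5935 -0.3161  0.1473] circ 592.3 -315.8 r 20.4
top 266 mean [ 0.5912 -0.3158  0.1479] circ 591.3 -315.9 r 20.7
scene 192 mean [ 0.5752 -0.2498  0.1473] circ 573.7 -248.5 r 21.5
top 278 mean [ 0.5728 -0.2496  0.1478] circ 573.2 -249.4 r 20.3
scene 166 mean [ 0.5567 -0.1841  0.1473] circ 557.3 -183.3 r 21.0
top 277 mean [ 0.5545 -0.1832  0.1478] circ 554.3 -182.9 r 20.3
scene 203 mean [ 0.5274 -0.3346  0.1472] circ 526.2 -333.8 r 21.3
top 275 mean [ 0.5248 -0.3342  0.1481] circ 525.4 -333.9 r 20.4
scene 173 mean [ 0.5084 -0.2689  0.1472] circ 507.4 -268.5 r 21.1
top 276 mean [ 0.5059 -0.2684  0.1479] circ 506.5 -268.1 r 20.6
scene 153 mean [ 0.4896 -0.2028  0.1471] circ 489.2 -202.3 r 20.3
top 276 mean [ 0.4876 -0.2019  0.1478] circ 487.3 -202.2 r 20.2
scene 108 mean [ 0.3693 -0.0913  0.1392] circ 368.5 -90.1 r 21.2
top 286 mean [ 0.3672 -0.0908  0.1398] circ 367.0 -90.4 r 20.0
```

View pics/finc_scene.png

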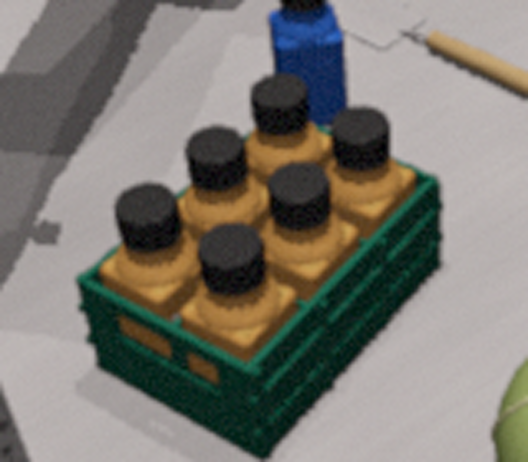

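View pics/fin_top.png

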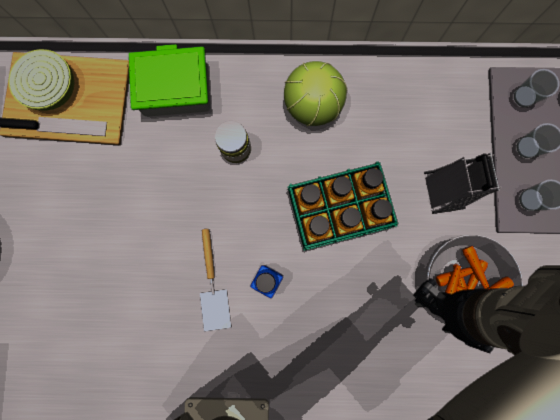

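The top view shows all six caps in the crate, with the new ones at about (319,226) and (348,218). Cap heights all match at 148 mm, and the spatula, blue bottle, jar and grater are where they were. Handing in.

```bash
python3 -c "
from plant import robot
print(robot.close_job())"
```

```text
the job is handed in; nothing more can be done
None
```

Both square bottles are in the crate's two empty cells, upright and down on the cell floors. I handed the job in at about 44 s of the 72 s allowed.

**What I did:**
- **Fallen bottle:** I took it by the cap, swung it upright, set it on the table and let go. I then took it again by the cap from above and lowered it into the first cell.
- **Standing bottle:** I turned it to the crate's angle and lowered it into the second cell.
- **Extra stops:** Each bottle was also set down on the table and re-gripped once on the way. The tool had slowly tilted by up to about 7°, and re-gripping let the bottle hang straight.

**Last checks:**
- **Bottles in the crate:** All six cap tops read 148 mm in the top camera and 147 mm in the scene camera, so both new bottles are down on the floor. Their caps are within about 1 mm of the cell centres in the top camera.
- **Everything else:** The four packed bottles and the blue look-alike measured within about 2 mm of their first positions. The jar, grater and spatula I checked only by eye, and they look unmoved. The arm was clear of everything.

**What did not go to plan:**
- **Slow to stand up:** The fallen bottle did not swing up under its own weight, so I shook it up in the grip and finished the turn against the table.
- **Floor force:** Touching down in the first cell read 28 N at the wrist, the highest I saw. The limits are 120 N at the wrist and 40 N for anything the arm or gripper body presses on.
- **Camera disagreement:** The two cameras disagree by about 2–3 mm on crate positions, so I placed each bottle relative to the crate as seen in the same view.

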